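# Tap the last block of the batch

## Robot

A 7-joint arm with a two-finger parallel gripper is mounted at the origin on the work surface. World frame = base frame: x ahead of the robot, y to its left, z up, the work surface at z = 0. Lengths are in mm, angles in rad, forces in N, time in s.
With the tool pointing down it reaches from about 400 to 875 mm from the base axis. Payload 4.4 kg.
Tool frame: the origin (TCP) lies midway between the tips of the shut fingers; the grasp point (between the pads) lies 19 mm behind it (ctrl.pinch_z is the distance from the TCP to the grasp point, in mm); z points along the fingers, y is the line along which they close (so a half turn about z gives the same grasp; the last joint's range is limited). The gripper opens to 85 mm and grips with 20 to 120 N. Pads are 22 mm wide; open, the fingers measure 114 mm over their backs; the gripper's body (76 mm by 85 mm) begins 54 mm behind the grasp point. The pads swing forward as they close: fully open they stand 13 mm farther back than shut.
Start: joints at [-1.294, 0.628, 0.038, 1.517, -0.027, 0.996, -0.02], TCP at [218.457, 612.205, 194.013] pointing down, gripper open.
Joint ranges: [-3.06, 3.06], [-0.37, 2.12], [-1.25, 1.32], [0.18, 2.47], [-1.1, 4.24], [0.23, 1.98], [-2.94, 2.94]. Speed limits (rad/s): [2.57, 2.57, 3.14, 3.14, 3.14, 3.14, 3.14].

## Interface

Orientations are given as [roll, pitch, yaw] about the fixed x, y, z axes, in that order (R = Rz(yaw) Ry(pitch) Rx(roll)).
In Python, from cell import read_state, cams, order, ctrl gives the robot as it stands.
- The arm moves only by the tool move_arm, never from a script. Its argument "targets" is text: rows parted by semicolons, each of 7 numbers parted by spaces: the gripper's target within -1 to 1 (fully open at 1, half-way at 0, shut at -1), then the shift along the tool's x, y, z in cm, then the turn, a rotation vector about the tool's x, y, z in degrees. A call has 1 to 5 rows; each row shifts and turns the commanded pose from where the row before left it, along the tool's axes as they then stand; what a row does not reach is not made up. A row lasts 1/12 s, in which the tool goes at most 41.7 mm and 7.16 degrees, less where a joint would pass 70% of its speed; a pose out of reach is approached as far as the arm can. A call with a gripper value outside its range is refused whole. The fingers move at their own pace and stop on an object; the grip force is fixed at half the most. Time passes only in rows, so rows that do not move let the fingers close. It gives the time, the measured TCP pose, the force, the opening and the grip force at its end, in the units of the state.
- read_state(): the state, without advancing time (a new reading comes with each control period).
- cams.get_image(name): name is "side" or "top" or "wrist"; returns a dict with "color" (384x512x3 uint8, red, green, blue), "fovy" (degrees; the focal length in pixels is half the picture's height over the tangent of half this angle, whatever the lens; pixels are square), "cx", "cy" (the principal point, pixels), "k1" (the pictures are not rectified: a ray, as slopes to the right and down, at radius r is drawn at 1 + k1 r^2 times it, then the intrinsics apply), "rvec" (rotation vector, rad) and "tvec" (3), from world to camera coordinates, as OpenCV has them. Camera axes: x right, y down, z forward; pixel columns grow to the right and rows downward; lengths in mm; the calibration is good to about 2 mm. A picture is of the moment at which its call begins. There is no depth.
- order.finish_job(): hands the job in; it is judged then, once.
The state is a dict: "clock": time; "qpos": joint angles; "qd": joint speeds; "tau": joint torques, N m; "eef_pos": TCP position; "tool_rot": TCP orientation; "force": force on the tool from outside, world axes, zero at the start; "torque": the same for the moment, N m; "width": finger opening in mm; "gripper_force": force on a finger pad.
Only numpy, scipy, OpenCV 4.12 (cv2) and the standard library are available. Lean on these libraries where they do the work, as an engineer would, in place of code of your own. Each camera call takes 0.05 s, during which the arm holds its last target. There are 200 camera calls.

## Task

Lift just one blank out of the bin (leave the other in there), lay it flat in the shuttle's nest, push the shuttle home and tap its hole with the crank: half a turn forward, a quarter turn back, and again, until you have made the fourth half turn forward, then wind the tap right back up before pulling the shuttle fully out. Lay the tapped block in the wooden tray together with every finished block left on the bench, all flat on the tray's floor, not stacked. Hold the soft plastic blocks with a light grip and leave the jar, its lid and the flask alone.

Things in the scene. Friction and masses are not known exactly. Their poses are not given: they have to be found in the camera images.
- crank (a joint): crank of the hand tapping stand, rad. 0 = tap fully raised; grows as the crank is turned forward, which is clockwise seen from above; stop at 8.3 rad. The tap below turns with it and feeds down 12 mm a turn; its tip is about 6 mm above a block in the nest at 0 and enters the hole during the first turn. It starts between 0 and 0.3. It turns stiffly (about 2 to 3 N at the handle) and stays where it is left.
- crank_handle (a point): middle (half-way up) of the upright black round handle on the end of the crank, 24 mm thick and 48 mm tall, standing free above the crank arm, 182 mm above the bench. It spins freely about its own upright axis, so it can be held from above and carried round without turning the hand. It goes round the tap axis on a circle of 55 mm radius, at constant height. The top of the crank arm is 21 mm below this point.
- tap_axis (a point): point on the upright tap axis, at the height of the middle of the crank handle, 182 mm above the bench; fixed to the stand, axes as the stand's. With the crank at 0 the handle lies from here towards the stand's -y; turning forward carries it next towards the stand's -x, then +y, then +x.
- shuttle (a joint): aluminium shuttle of the stand, m. 0 = pulled out to the loading place (towards the stand's +y), 0.14 = pushed home against its stop exactly under the tap. About 2 N moves it; it stays where it is left. It starts pulled out, within 0.015.
- nest (a point): centre of the floor of the shuttle's open nest, 20.5 mm above the bench, axes as the stand's; moves with the shuttle. A block lies in it with its length along this point's y (either way round), with 4 mm play all round. Walls with flared lips, 14 mm high over all, stand at the two ends and at the corners only; the middle 55 mm of each long side is open for fingers.
- shuttle_post (a point): point on the upright black round post on the shuttle for pushing and pulling it, 16 mm thick; it stands 50 mm tall from the shuttle's top (20.5 to 70.5 mm above the bench); this point is 52 mm above the bench, 90 mm from the nest's centre towards the stand's +y. Moves with the shuttle.
- stand: grey cast hand tapping stand, fixed; its base is 120 mm wide (x = -60 to 60) and 335 mm long (y = -160 to 175) about the origin, which lies on its underside. A column at its -y end carries the spindle head, on the tap axis 70 mm from the origin towards -y; nothing is taller than 150 mm above the bench except the crank.
- bin: grey plastic bin, 220 (x) x 160 (y) mm outside, 65 mm high, 4 mm walls and floor, fixed; origin under the middle. It holds two blanks lying flat, end to end along its x.
- tray: shallow light wooden tray for finished blocks, 200 x 200 mm outside, 22 mm high, 4 mm walls and floor, fixed; origin under the middle; empty at the start.
- blank1_c (a point): untapped white plastic block (blank) in the bin, 70 mm long (its x) x 34 mm wide (its y) x 32 mm high (its z), 90 g nominal, with a plain 18 mm hole down through the middle; this point is its centre, 16 mm above its underside. It is soft plastic and is marked if a finger presses it with more than about 45 N: 20 to 30 N is ample to lift it. Its long side starts within 0.3 rad of the bin's x.
- blank2_c (a point): untapped white plastic block (blank) in the bin, 70 mm long (its x) x 34 mm wide (its y) x 32 mm high (its z), 90 g nominal, with a plain 18 mm hole down through the middle; this point is its centre, 16 mm above its underside. It is soft plastic and is marked if a finger presses it with more than about 45 N: 20 to 30 N is ample to lift it. Its long side starts within 0.3 rad of the bin's x.
- done1_c (a point): white plastic block already tapped, left lying flat on the bench in front of the stand; may be absent. 70 mm long (its x) x 34 mm wide (its y) x 32 mm high (its z), 90 g nominal, with a plain 18 mm hole down through the middle; this point is its centre, 16 mm above its underside. It is soft plastic and is marked if a finger presses it with more than about 45 N: 20 to 30 N is ample to lift it. At the start its long side points within 0.6 rad of straight away from the robot.
- done2_c (a point): white plastic block already tapped, left lying flat on the bench in front of the stand; may be absent. 70 mm long (its x) x 34 mm wide (its y) x 32 mm high (its z), 90 g nominal, with a plain 18 mm hole down through the middle; this point is its centre, 16 mm above its underside. It is soft plastic and is marked if a finger presses it with more than about 45 N: 20 to 30 N is ample to lift it. At the start its long side points within 0.6 rad of straight away from the robot.
- done3_c (a point): white plastic block already tapped, left lying flat on the bench in front of the stand; may be absent. 70 mm long (its x) x 34 mm wide (its y) x 32 mm high (its z), 90 g nominal, with a plain 18 mm hole down through the middle; this point is its centre, 16 mm above its underside. It is soft plastic and is marked if a finger presses it with more than about 45 N: 20 to 30 N is ample to lift it. At the start its long side points within 0.6 rad of straight away from the robot.
- jar: open clear jar, 84 mm across, 110 mm high, beyond the stand; origin at the middle of its underside. A bystander: leave it alone.
- flask: dark drinking flask, 68 mm across, 150 mm tall, beyond the stand; origin at the middle of its underside. A bystander: leave it alone.
- jar_lid: white jar lid lying on the bench, 86 mm across, 14 mm thick, beyond the stand; origin at the middle of its underside. A bystander: leave it alone.
Not all that is in view belongs to the job. Leave any green look-alike of the part that bears done2_c alone. Leave any purple look-alike of the part that bears blank1_c alone.

How it is judged (in metres and radians):
On the way, in this order (a step that is already met when the one before it is completed fails the run):
1. one blank lies flat in the shuttle's nest and the shuttle is pushed home under the raised tap (((horizontal distance between blank1_c and nest below 0.009 m and angle between blank1_c's own z axis and vertical below 0.08 rad and z of blank1_c in the frame of nest between 0.01 and 0.021 m) or (horizontal distance between blank2_c and nest below 0.009 m and angle between blank2_c's own z axis and vertical below 0.08 rad and z of blank2_c in the frame of nest between 0.01 and 0.021 m)) and value of joint shuttle above 0.13 m and value of joint crank below 0.9 rad), for 0.2 s.
2. crank turned half a turn forward (joint between 2.75 and 4.1) (((horizontal distance between blank1_c and nest below 0.009 m and angle between blank1_c's own z axis and vertical below 0.08 rad and z of blank1_c in the frame of nest between 0.01 and 0.021 m) or (horizontal distance between blank2_c and nest below 0.009 m and angle between blank2_c's own z axis and vertical below 0.08 rad and z of blank2_c in the frame of nest between 0.01 and 0.021 m)) and value of joint shuttle above 0.13 m and value of joint crank between 2.75 and 4.1 rad), for 0.05 s.
3. a quarter turn back (between 0.9 and 2.2) (((horizontal distance between blank1_c and nest below 0.009 m and angle between blank1_c's own z axis and vertical below 0.08 rad and z of blank1_c in the frame of nest between 0.01 and 0.021 m) or (horizontal distance between blank2_c and nest below 0.009 m and angle between blank2_c's own z axis and vertical below 0.08 rad and z of blank2_c in the frame of nest between 0.01 and 0.021 m)) and value of joint shuttle above 0.13 m and value of joint crank between 0.9 and 2.2 rad), for 0.05 s.
4. half a turn forward (between 4.3 and 5.7) (((horizontal distance between blank1_c and nest below 0.009 m and angle between blank1_c's own z axis and vertical below 0.08 rad and z of blank1_c in the frame of nest between 0.01 and 0.021 m) or (horizontal distance between blank2_c and nest below 0.009 m and angle between blank2_c's own z axis and vertical below 0.08 rad and z of blank2_c in the frame of nest between 0.01 and 0.021 m)) and value of joint shuttle above 0.13 m and value of joint crank between 4.3 and 5.7 rad), for 0.05 s.
5. a quarter turn back (between 2.4 and 3.75) (((horizontal distance between blank1_c and nest below 0.009 m and angle between blank1_c's own z axis and vertical below 0.08 rad and z of blank1_c in the frame of nest between 0.01 and 0.021 m) or (horizontal distance between blank2_c and nest below 0.009 m and angle between blank2_c's own z axis and vertical below 0.08 rad and z of blank2_c in the frame of nest between 0.01 and 0.021 m)) and value of joint shuttle above 0.13 m and value of joint crank between 2.4 and 3.75 rad), for 0.05 s.
6. half a turn forward (between 5.9 and 7.2) (((horizontal distance between blank1_c and nest below 0.009 m and angle between blank1_c's own z axis and vertical below 0.08 rad and z of blank1_c in the frame of nest between 0.01 and 0.021 m) or (horizontal distance between blank2_c and nest below 0.009 m and angle between blank2_c's own z axis and vertical below 0.08 rad and z of blank2_c in the frame of nest between 0.01 and 0.021 m)) and value of joint shuttle above 0.13 m and value of joint crank between 5.9 and 7.2 rad), for 0.05 s.
7. a quarter turn back (between 4.0 and 5.35) (((horizontal distance between blank1_c and nest below 0.009 m and angle between blank1_c's own z axis and vertical below 0.08 rad and z of blank1_c in the frame of nest between 0.01 and 0.021 m) or (horizontal distance between blank2_c and nest below 0.009 m and angle between blank2_c's own z axis and vertical below 0.08 rad and z of blank2_c in the frame of nest between 0.01 and 0.021 m)) and value of joint shuttle above 0.13 m and value of joint crank between 4 and 5.35 rad), for 0.05 s.
8. the fourth half turn forward, to full depth (above 7.4) (((horizontal distance between blank1_c and nest below 0.009 m and angle between blank1_c's own z axis and vertical below 0.08 rad and z of blank1_c in the frame of nest between 0.01 and 0.021 m) or (horizontal distance between blank2_c and nest below 0.009 m and angle between blank2_c's own z axis and vertical below 0.08 rad and z of blank2_c in the frame of nest between 0.01 and 0.021 m)) and value of joint shuttle above 0.13 m and value of joint crank between 7.4 and 9 rad), for 0.05 s.
9. tap wound right back up out of the block (below 0.5), with the block still in the nest and the shuttle home (((horizontal distance between blank1_c and nest below 0.009 m and angle between blank1_c's own z axis and vertical below 0.08 rad and z of blank1_c in the frame of nest between 0.01 and 0.021 m) or (horizontal distance between blank2_c and nest below 0.009 m and angle between blank2_c's own z axis and vertical below 0.08 rad and z of blank2_c in the frame of nest between 0.01 and 0.021 m)) and value of joint shuttle above 0.13 m and value of joint crank below 0.5 rad), for 0.1 s.
At the end, for the whole second after the job is handed in: One blank and every finished block present lie flat (within 0.15 rad) and still on the tray's floor, centres inside its walls; the other blank is in the bin; the tap is wound up (crank below 0.5 rad) and the shuttle is out (below 0.03 m) ((((x of blank1_c in the frame of tray between -0.09 and 0.09 m and y of blank1_c in the frame of tray between -0.09 and 0.09 m and z of blank1_c in the frame of tray between 0.01 and 0.028 m and angle between blank1_c's own z axis and vertical below 0.15 rad and linear speed of blank1 below 0.02 m/s) and (x of blank2_c in the frame of bin between -0.105 and 0.105 m and y of blank2_c in the frame of bin between -0.075 and 0.075 m and z of blank2_c in the frame of bin between 0.01 and 0.05 m)) or ((x of blank2_c in the frame of tray between -0.09 and 0.09 m and y of blank2_c in the frame of tray between -0.09 and 0.09 m and z of blank2_c in the frame of tray between 0.01 and 0.028 m and angle between blank2_c's own z axis and vertical below 0.15 rad and linear speed of blank2 below 0.02 m/s) and (x of blank1_c in the frame of bin between -0.105 and 0.105 m and y of blank1_c in the frame of bin between -0.075 and 0.075 m and z of blank1_c in the frame of bin between 0.01 and 0.05 m))) and x of done1_c in the frame of tray between -0.09 and 0.09 m and y of done1_c in the frame of tray between -0.09 and 0.09 m and z of done1_c in the frame of tray between 0.01 and 0.028 m and angle between each of done1_c, done2_c, done3_c's own z axis and vertical below 0.15 rad and linear speed of each of done1, done2, done3 below 0.02 m/s and x of done2_c in the frame of tray between -0.09 and 0.09 m and y of done2_c in the frame of tray between -0.09 and 0.09 m and z of done2_c in the frame of tray between 0.01 and 0.028 m and x of done3_c in the frame of tray between -0.09 and 0.09 m and y of done3_c in the frame of tray between -0.09 and 0.09 m and z of done3_c in the frame of tray between 0.01 and 0.028 m and value of joint crank below 0.5 rad and value of joint shuttle below 0.03 m); the robot touches nothing.
It fails at once if a plastic block squeezed: the fingers' contact forces on one block add up to more than 100 N (contact force between the fingers and blank1 above 100 N or contact force between the fingers and blank2 above 100 N or contact force between the fingers and done1 above 100 N or contact force between the fingers and done2 above 100 N or contact force between the fingers and done3 above 100 N).
It fails at once if the second blank taken out of the bin as well (both blanks moved more than 0.15 m) (distance of each of blank1_c, blank2_c from where it was at the start of the episode above 0.15 m).
It fails at once if jar, flask or jar lid moved more than 40 mm (distance of any of jar, flask, jar_lid from where it was at the start of the episode above 0.04 m).
Of done1, done2, done3 only 1 to 3 are there at a start; the rules pass over those that are not, and their reading is None.
At some moment in a run one of done1, done2, done3 may be knocked a few centimetres aside while the robot is not near it.
It also fails if it takes over 210 s, if anything falls off the work surface, if the arm or the gripper's body presses on something with over 40 N, if the wrist force passes 120 N, or if a joint passes its speed limit or range.

## Working session

There is one attempt and no reset: what is moved stays moved. The work goes in short steps, Python scripts to look and compute and a tool call to move; the robot and the scene stay as the last step left them, time stands still between calls to the robot, and variables do not carry over. Pictures are saved under pics/ and viewed, at most 14 in all, crops included, and the job is handed in when it is done.

Besides the shell and the picture viewer there is one more tool, called after ">>>" as name(argument=value, ...) on one line, values as JSON. move_arm: Moves the arm, as the interface text tells. Its arguments: {"type":"object","properties":{"targets":{"type":"string"}},"required":["targets"]}

```bash
ls; mkdir -p pics
cat > h.py <<'E'
import numpy as np, cv2
from cell import read_state, cams, order, ctrl
from scipy.spatial.transform import Rotation as R
def snap(n,f):
    d=cams.get_image(n); cv2.imwrite(f'pics/{f}.png',d['color'][:,:,::-1]); 
    np.save(f'pics/{f}.npy',d,allow_pickle=True); return d
def load(f): return np.load(f'pics/{f}.npy',allow_pickle=True).item()
def fl(d): return d['color'].shape[0]/2/np.tan(np.radians(d['fovy'])/2)
def p2w(d,u,v,z):
    f=fl(d); a=np.array([(u-d['cx'])/f,(v-d['cy'])/f]); b=a.copy()
    for _ in range(20): b=a/(1+d['k1']*(b@b))
    M=R.from_rotvec(np.ravel(d['rvec'])).as_matrix(); t=np.ravel(d['tvec'])
    c=-M.T@t; r=M.T@np.array([b[0],b[1],1]); return c+r*(z-c[2])/r[2]
def w2p(d,p):
    M=R.from_rotvec(np.ravel(d['rvec'])).as_matrix(); q=M@np.asarray(p,float)+np.ravel(d['tvec'])
    b=q[:2]/q[2]; b=b*(1+d['k1']*(b@b)); return b*fl(d)+[d['cx'],d['cy']]
def crop(f,x0,y0,w,h,s,o):
    im=cv2.imread(f'pics/{f}.png')[y0:y0+h,x0:x0+w]; cv2.imwrite(f'pics/{o}.png',cv2.resize(im,None,fx=s,fy=s,interpolation=cv2.INTER_CUBIC))
E
python3 - <<'E'
from h import *
a=snap('top','top0');b=snap('side','side0');w=snap('wrist','wr0')
im=np.hstack([cv2.imread('pics/side0.png'),cv2.imread('pics/wr0.png')]); cv2.imwrite('pics/sw0.png',cv2.resize(im,(800,300)))
crop('top0',0,0,512,384,1.5625,'top0b')
print(read_state())
for d in(a,b,w): print(d['fovy'],d['k1'],-R.from_rotvec(np.ravel(d['rvec'])).as_matrix().T@np.ravel(d['tvec']))
E
```

```text
pics
{'clock': 0.15, 'qpos': array([-1.29379   ,  0.62911402,  0.03843366,  1.51812381, -0.02702954,
        0.9963379 , -0.01999917]), 'qd': array([ 0.00094026, -0.00280409,  0.00075678, -0.00374801,  0.00040495,
       -0.00159064,  0.00075937]), 'tau': array([ 1.21006862e-03, -5.63804054e+01,  1.22781336e+00, -1.93651092e+01,
        1.11460968e-02,  7.34371715e-03, -7.12453200e-06]), 'eef_pos': array([218.25776285, 611.69449455, 193.31748542]), 'tool_rot': array([-3.14012622e+00, -2.74311225e-05,  2.79878331e+00]), 'force': array([-0.05976126,  0.68447748,  0.37547086]), 'torque': array([-0.00608073,  0.00205487, -0.02707188]), 'gripper_force': 0.0, 'width': 85.5751150503367}
50.520155253709326 0.015409261957436648 [ 324.24466066   72.58874429 1473.75243117]
50.90026214902281 0.021752267085290048 [ 128.15332843 -567.0924681  1113.58219589]
67.00958735172956 0.01164591625317546 [144.5860347  638.51755348 372.85243947]
```

View pics/top0b.png

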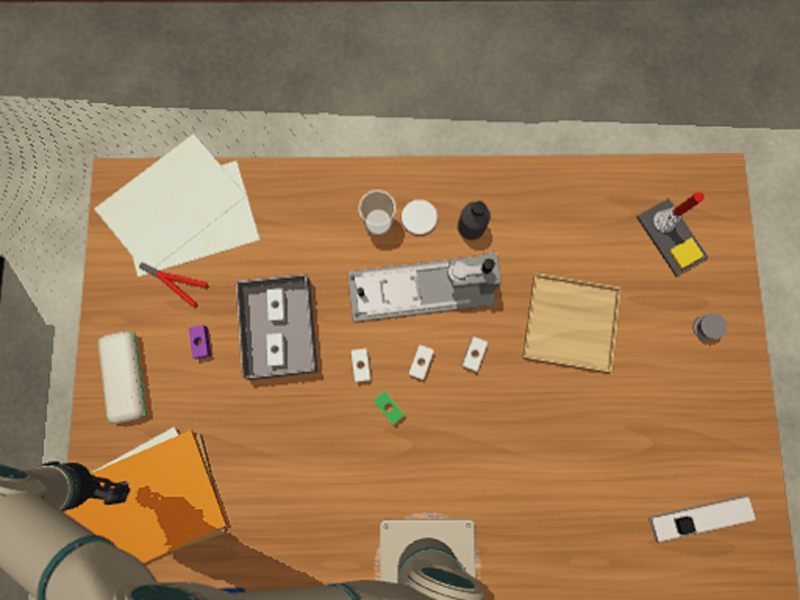

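View pics/sw0.png

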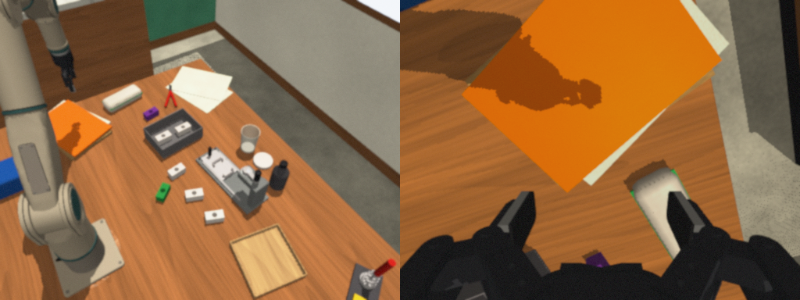

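The top view (1.56×) shows the bin with two white blanks at (275,304) and (275,349), and the stand at (425,287) with its post at (361,292) and crank handle at (488,266). Three white done blocks lie at (361,365), (421,362) and (474,354), and the tray is at (572,323). The green block (389,408) and purple block (199,341) are decoys. I'll enlarge this to confirm.

Run:
```python
from h import *
crop('top0',150,155,250,120,3.2,'c1')
```

```text
(no output)
```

View pics/c1.png

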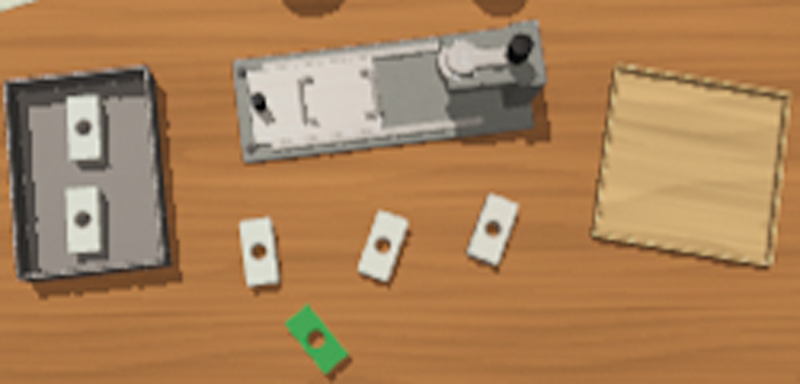

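```bash
cat >> h.py <<'E'
def blocks(d,z,box=None,thr=150,amin=150):
    """white blocks: (x,y,yaw of long side,L,W) at top height z"""
    im=d['color'].astype(int); m=((im.min(2)>thr)&(im.max(2)-im.min(2)<40)).astype(np.uint8)
    if box: k=np.zeros_like(m); k[box[1]:box[3],box[0]:box[2]]=1; m*=k
    out=[]
    for c in cv2.findContours(m,cv2.RETR_EXTERNAL,cv2.CHAIN_APPROX_NONE)[0]:
        if cv2.contourArea(c)<amin: continue
        w=np.array([p2w(d,u,v,z)[:2] for u,v in c[:,0]],np.float32)
        (x,y),(a,b),th=cv2.minAreaRect(w)
        if a<b: th+=90;a,b=b,a
        out.append(np.round([x,y,(th+90)%180-90,a,b,*c[:,0].mean(0)],1))
    return out
E
python3 - <<'E'
from h import *
d=load('top0')
C=lambda u,v,z:np.round(p2w(d,150+u/3.2,155+v/3.2,z),1)
for z,b in((32,(220,215,320,250)),(36,(155,175,205,245))):
    for o in blocks(d,z,b,amin=80): print(z,o)
print('post',C(257,100,70),'handle',C(519,44,206),'hub',C(461,57,161))
print('tray',[C(u,v,22) for u,v in((617,65),(790,92),(772,267),(592,237))])
print('bin',[C(u,v,65) for u,v in((5,80),(150,66),(172,265),(20,280))])
print('base',[C(u,v,12) for u,v in((235,62),(247,160))])
s=load('side0'); print(read_state()['tool_rot'])
E
```

```text
32 [441.  143.    7.3  70.8  34.1 230.4 233.2]
32 [446.    6.2 -20.9  70.4  33.8 269.  231.4]
32 [ 463.3 -116.6  -22.2   70.4   33.8  303.6  226.2]
36 [478.2 338.3   1.4  71.8  35.4 175.2 223. ]
36 [580.4 339.3   1.4  70.1  32.3 175.3 194.5]
post [601.8 141.5  70. ] handle [ 629.7 -127.5  206. ] hub [627.2 -74.  161. ]
tray [array([ 648.3, -267.7,   22. ]), array([ 615., -463.,   22.]), array([ 417.2, -427.5,   22. ]), array([ 452.3, -229.5,   22. ])]
bin [array([627.8, 419.4,  65. ]), array([642.2, 260.1,  65. ]), array([422.9, 232.9,  65. ]), array([408.7, 395.2,  65. ])]
base [array([658. , 169.6,  12. ]), array([544. , 155.6,  12. ])]
[-3.14012622e+00 -2.74311225e-05  2.79878331e+00]
```

The done blocks are at (441,143), (446,6) and (463,-117), with measured sizes of about 70×34 as they should be. I'll take the blank at (478,338). Next I'll write a row planner and go above the blank.

```bash
cat >> h.py <<'E'
def plan(pts,g=1.0):
    """rows (tool axes, cm/deg) to go through [x,y,z,yawdeg] waypoints, tool down, from the present pose"""
    s=read_state(); p=np.array(s['eef_pos'],float); Q=R.from_euler('xyz',s['tool_rot']); rows=[]
    print('now',np.round(p,1),np.round(np.degrees(s['tool_rot']),1),'w',round(s['width'],1),'t',round(s['clock'],2))
    for w in pts:
        t=np.array(w[:3],float); T=R.from_euler('xyz',[np.pi,0,np.radians(w[3])])
        rv=(Q.inv()*T).as_rotvec(); step=w[4] if len(w)>4 else 40
        n=max(1,int(np.ceil(max(np.linalg.norm(t-p)/step,np.degrees(np.linalg.norm(rv))/7))))
        for i in range(n):
            tgt=p+(t-p)*(1/(n-i)); sh=np.round(Q.inv().apply(tgt-p)/10,2)
            tr=np.round(np.degrees((Q.inv()*T).as_rotvec()/(n-i)),2)
            p=p+Q.apply(sh*10); Q=Q*R.from_rotvec(np.radians(tr)); rows.append([g,*sh,*tr])
    for i in range(0,len(rows),5): print('; '.join(' '.join(f'{v+0:g}' for v in r) for r in rows[i:i+5]))
E
python3 -c "
from h import *
plan([[478,338,150,181.4]])"
```

```text
now [218.3 611.7 193.3] [-179.9   -0.   160.4] w 85.6 t 0.15
1 -3.37 -1.7 0.44 -0.01 0 -2.1; 1 -3.3 -1.83 0.43 -0.01 0 -2.1; 1 -3.23 -1.95 0.44 -0.01 0 -2.11; 1 -3.16 -2.06 0.43 -0.01 0 -2.1; 1 -3.08 -2.18 0.43 -0.01 0 -2.11
1 -3 -2.29 0.43 -0.01 0 -2.1; 1 -2.91 -2.4 0.44 -0.01 0 -2.11; 1 -2.82 -2.5 0.43 0 0 -2.1; 1 -2.73 -2.61 0.44 -0.01 -0.01 -2.11; 1 -2.63 -2.7 0.43 0 0 -2.1
```

>>> move_arm(targets="1 -3.4 -1.7 0.4 0 0 -2.1; 1 -3.3 -1.8 0.4 0 0 -2.1; 1 -3.2 -1.9 0.4 0 0 -2.1; 1 -3.2 -2.1 0.4 0 0 -2.1; 1 -3.1 -2.2 0.4 0 0 -2.1")

```text
clock: 0.57
eef_pos: [349.8, 473.8, 173.6]
tool_rot: [-3.141, -0.0, 2.984]
force: [0.3, 0.4, 0.9]
width: 85.6
gripper_force: 0.0
```

>>> move_arm(targets="1 -3 -2.3 0.4 0 0 -2.1; 1 -2.9 -2.4 0.4 0 0 -2.1; 1 -2.8 -2.5 0.4 0 0 -2.1; 1 -2.7 -2.6 0.4 0 0 -2.1; 1 -2.6 -2.7 0.4 0 0 -2.1")

```text
clock: 0.98
eef_pos: [478.8, 337.0, 153.6]
tool_rot: [-3.141, -0.0, -3.116]
force: [0.8, 0.4, -0.3]
width: 85.5
gripper_force: 0.0
```

Run:
```python
from h import *
d=snap('wrist','wr1')
for z in(36,): print(blocks(d,z,amin=800))
plan([[478.2,338.3,60,181.4],[478.2,338.3,5,181.4,15]])
```

```text
[array([580. , 339.1,   2.3,  71.3,  36.5, 256.8, 258.8]), array([601.8,  92.4, -83.6, 141. ,  95.3,  48. , 271.3]), array([477.9, 337.8,   2.7,  73. ,  37.3, 257.4, 173.5]), array([440.1, 147.2,   7.4,  67.6,  33.6,  68.8, 132.6])]
now [486.1 327.3 152.9] [-179.6    0.2 -179.1] w 85.1 t 1.03
1 0.27 0.39 3.09 -0.14 0.07 -0.17; 1 0.26 0.39 3.09 -0.14 0.07 -0.16; 1 0.26 0.38 3.1 -0.13 0.08 -0.17; 1 0 0 1.38 0 0 0; 1 0 0 1.37 0 0 0
1 0 0 1.38 0 0 0; 1 0 0 1.37 0 0 0
```

View pics/wr1.png

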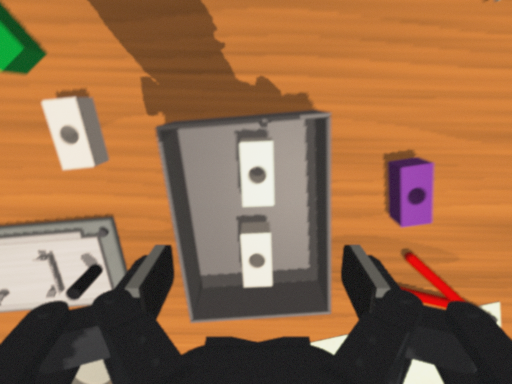

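Wrist view: the two blanks are in the bin at (257,174) and (256,260), and they measure (478,338) and (580,339), matching the top view. The purple block at (411,192) is left alone. The arm was still settling, so I'll let it settle and then descend.

>>> move_arm(targets="1 0 0 0 0 0 0; 1 0 0 3 0 0 0; 1 0 0 3 0 0 0; 1 0 0 1 0 0 0; 1 0 0 0 0 0 0")

```text
clock: 1.45
eef_pos: [475.2, 337.9, 81.4]
tool_rot: [-3.138, -0.005, -3.117]
force: [0.0, 0.5, -0.2]
width: 85.3
gripper_force: 0.0
```

Run:
```python
from h import *
plan([[478.1,338.3,50,182],[478.1,338.3,5,182,15]])
```

```text
now [475.2 337.9  81.4] [-179.8   -0.3 -178.6] w 85.3 t 1.45
1 -0.31 0.05 3.14 -0.18 -0.3 -0.58; 1 0 0 1.5 0 0 0; 1 0 0 1.5 0 0 0; 1 0 0 1.5 0 0 0
```

>>> move_arm(targets="1 -0.3 0 3 0 0 0; 1 0 0 1.6 0 0 0; 1 0 0 1.5 0 0 0; 1 0 0 1.5 0 0 0; 1 0 0 0 0 0 0")

```text
clock: 1.87
eef_pos: [479.7, 338.7, 6.9]
tool_rot: [-3.14, -0.002, -3.117]
force: [0.6, 0.7, 0.5]
width: 85.3
gripper_force: 0.0
```

>>> move_arm(targets="0.2 0 0 0 0 0 0; 0 0 0 0 0 0 0; -0.1 0 0 0 0 0 0; -0.14 0 0 0 0 0 0; -0.14 0 0 0 0 0 0")

```text
clock: 2.28
eef_pos: [481.4, 339.0, 8.9]
tool_rot: [3.141, 0.001, -3.118]
force: [0.2, -1.2, 0.3]
width: 36.7
gripper_force: 0.0
```

>>> move_arm(targets="-0.18 0 0 0 0 0 0; -0.2 0 0 0 0 0 0; -0.2 0 0 0 0 0 0")

```text
clock: 2.53
eef_pos: [480.9, 338.7, 8.1]
tool_rot: [3.142, 0.0, -3.118]
force: [-0.5, -0.5, -0.4]
width: 34.2
gripper_force: 0.0
```

>>> move_arm(targets="-0.22 0 0 0 0 0 0; -0.22 0 0 0 0 0 0")

```text
clock: 2.7
eef_pos: [480.8, 338.6, 8.0]
tool_rot: [-3.142, -0.0, -3.118]
force: [0.4, 0.3, -0.3]
width: 33.1
gripper_force: 0.0
```

>>> move_arm(targets="-0.24 0 0 0 0 0 0; -0.24 0 0 0 0 0 0")

```text
clock: 2.87
eef_pos: [480.8, 338.6, 7.9]
tool_rot: [-3.142, -0.0, -3.118]
force: [-0.1, -0.3, -0.1]
width: 32.5
gripper_force: 0.0
```

>>> move_arm(targets="-0.27 0 0 0 0 0 0; -0.27 0 0 0 0 0 0")

```text
clock: 3.03
eef_pos: [480.9, 338.6, 8.0]
tool_rot: [-3.142, -0.0, -3.118]
force: [0.2, -0.4, 0.4]
width: 31.1
gripper_force: 0.0
```

>>> move_arm(targets="-0.3 0 0 0 0 0 0; -0.3 0 0 0 0 0 0")

```text
clock: 3.2
eef_pos: [480.9, 338.6, 8.0]
tool_rot: [3.142, -0.0, -3.118]
force: [-0.6, -0.2, 0.2]
width: 29.9
gripper_force: 0.0
```

Run:
```python
from h import *
d=snap('wrist','wr2'); print(read_state())
```

```text
{'clock': 3.25, 'qpos': array([-0.62697554,  0.79500913, -0.0544666 ,  1.83012585,  0.07839876,
        0.51850709,  0.86116137]), 'qd': array([-1.05122386e-03,  3.38093625e-05, -6.61903470e-04, -8.12695341e-05,
       -2.50360466e-03, -1.19696920e-03, -1.01212737e-03]), 'tau': array([ 6.83216513e-04, -5.63446283e+01, -1.34177069e-02, -1.14056396e+01,
        6.49946654e-03,  1.64887140e-03,  3.43514678e-06]), 'eef_pos': array([480.88050881, 338.6428862 ,   7.99682402]), 'tool_rot': array([ 3.14154364e+00, -1.71034889e-05, -3.11796340e+00]), 'force': array([-0.00144663, -0.57621583, -0.21257266]), 'torque': array([ 0.01614495, -0.00717666,  0.01579099]), 'gripper_force': 0.0, 'width': 29.67458630891899}
```

View pics/wr2.png

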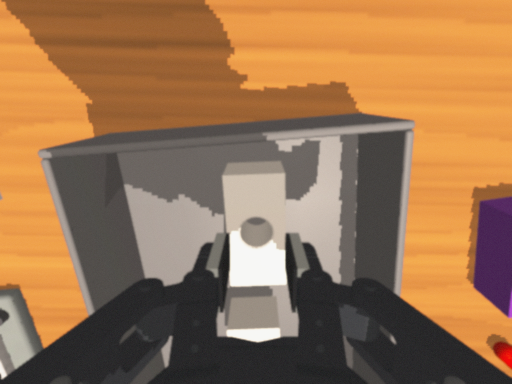

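Run:
```python
from h import *
d=load('wr2'); print('cam',-R.from_rotvec(np.ravel(d['rvec'])).as_matrix().T@np.ravel(d['tvec']))
for p in([480.9,338.6,8],[480.9,338.6,36],[478,338,36],[478,355,36],[478,321,36],[443,338,36],[513,338,36],[545,338,36],[480.9,353.6,27],[480.9,323.6,27],[478,338,64]): print(p,w2p(d,p).round())
print(blocks(d,36,amin=300,thr=120))
```

```text
cam [402.58375603 337.14367674 187.66292707]
[480.9, 338.6, 8] [256. 220.]
[480.9, 338.6, 36] [256. 240.]
[478, 338, 36] [255. 235.]
[478, 355, 36] [285. 236.]
[478, 321, 36] [226. 235.]
[443, 338, 36] [257. 177.]
[513, 338, 36] [254. 287.]
[545, 338, 36] [253. 329.]
[480.9, 353.6, 27] [281. 233.]
[480.9, 323.6, 27] [232. 232.]
[478, 338, 64] [255. 261.]
[array([550.8, 183.4,   5.7,  56.5,  17.4,  13.2, 330.9]), array([485.6, 230.8,   5.8,  98.9,   3.7,  67.6, 236.3]), array([466.9, 421. ,   5.8, 100.3,   3.4, 403.1, 212.3]), array([486.5, 347.1, -84.2, 154.2, 134.3, 266.3, 219.8])]
```

>>> move_arm(targets="-0.33 0 0 0 0 0 0; -0.33 0 0 0 0 0 0")

```text
clock: 3.42
eef_pos: [480.9, 338.6, 8.0]
tool_rot: [3.142, -0.0, -3.118]
force: [1.0, 0.1, 0.7]
width: 28.3
gripper_force: 0.0
```

>>> move_arm(targets="-0.36 0 0 0 0 0 0; -0.36 0 0 0 0 0 0")

```text
clock: 3.58
eef_pos: [480.9, 338.6, 8.0]
tool_rot: [3.142, -0.0, -3.118]
force: [0.9, -1.1, -0.8]
width: 27.4
gripper_force: 0.0
```

>>> move_arm(targets="-0.39 0 0 0 0 0 0; -0.39 0 0 0 0 0 0")

```text
clock: 3.75
eef_pos: [480.9, 338.6, 8.0]
tool_rot: [3.142, -0.0, -3.118]
force: [0.4, -0.4, 0.2]
width: 26.1
gripper_force: 0.0
```

Run:
```python
from h import *
d=snap('wrist','wr3')
a=cv2.imread('pics/wr2.png')[150:350,180:340];b=cv2.imread('pics/wr3.png')[150:350,180:340]
cv2.imwrite('pics/cmp.png',cv2.resize(np.hstack([a,b]),None,fx=2.5,fy=2.5,interpolation=cv2.INTER_CUBIC))
```

```text
(no output)
```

View pics/cmp.png

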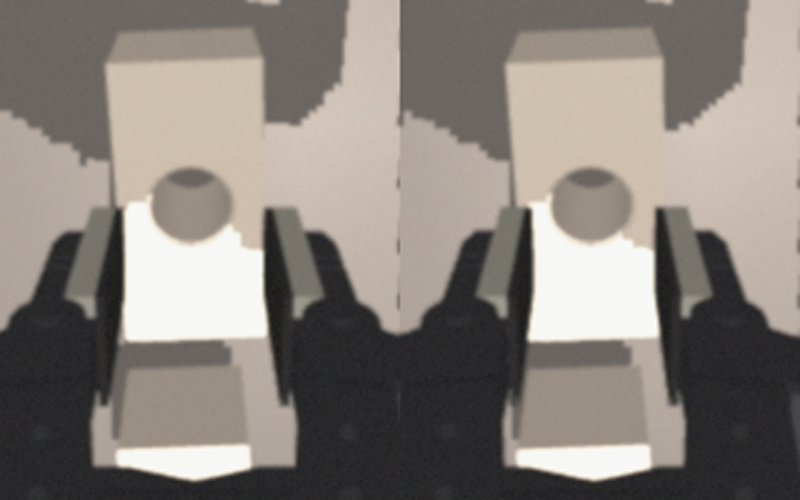

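Run:
```python
from h import *
d=load('wr2'); s=read_state(); M=R.from_rotvec(np.ravel(d['rvec'])).as_matrix()
for p in([480.9,338.6,8],[470,338.6,8],[470,338.6,20],[470,338.6,27],[470,338.6,36],[470,338.6,45],[470,338.6,55],[443,338.6,36]): print(p,(M@np.array(p)+np.ravel(d['tvec']))[2].round(1),w2p(d,p).round(1))
print(fl(d),ctrl.pinch_z,[a for a in dir(ctrl) if a[0]!='_'],M[2])
```

```text
[480.9, 338.6, 8] 195.0 [256.4 220.5]
[470, 338.6, 8] 191.7 [256.7 205.3]
[470, 338.6, 20] 180.2 [256.7 212.1]
[470, 338.6, 27] 173.6 [256.7 216.4]
[470, 338.6, 36] 165.0 [256.7 222.6]
[470, 338.6, 45] 156.4 [256.7 229.4]
[470, 338.6, 55] 146.9 [256.7 237.9]
[443, 338.6, 36] 156.8 [257.8 176.7]
290.02763256423293 18.700000000000003 ['MotionError', 'pinch_z'] [ 0.30480074  0.00813628 -0.95238139]
```

>>> move_arm(targets="0.1 0 0 0 0 0 0; 0.1 0 0 0 0 0 0; 0.1 0 0 0.3 0 0 0; 0.1 0 0 0.3 0 0 0; 0.1 0 0 0 0 0 0")

```text
clock: 4.22
eef_pos: [480.4, 338.3, 1.3]
tool_rot: [-3.141, -0.001, -3.118]
force: [-0.7, -0.6, -0.7]
width: 46.7
gripper_force: 0.0
```

>>> move_arm(targets="0.1 0 0 0.3 0 0 0; 0.1 0 0 0 0 0 0; 0.1 0 0 0 0 0 0")

```text
clock: 4.47
eef_pos: [480.7, 338.5, -1.3]
tool_rot: [-3.141, -0.0, -3.118]
force: [0.7, 0.7, 0.4]
width: 47.0
gripper_force: 0.0
```

>>> move_arm(targets="0.1 0 0 0.4 0 0 0; 0.1 0 0 0 0 0 0; 0.1 0 0 0.4 0 0 0; 0.1 0 0 0 0 0 0; 0.1 0 0 0 0 0 0")

```text
clock: 4.88
eef_pos: [480.6, 338.5, -9.3]
tool_rot: [-3.141, -0.001, -3.118]
force: [-0.4, 0.2, 0.4]
width: 46.9
gripper_force: 0.0
```

>>> move_arm(targets="0.1 0 0 0.4 0 0 0; 0.1 0 0 0 0 0 0; 0.1 0 0 0.4 0 0 0; 0.1 0 0 0 0 0 0; 0.1 0 0 0 0 0 0")

```text
clock: 5.3
eef_pos: [480.7, 338.5, -17.3]
tool_rot: [-3.141, -0.0, -3.118]
force: [-0.2, -0.3, -0.3]
width: 47.1
gripper_force: 0.0
```

Run:
```python
from h import *
d=snap('wrist','wr4'); s=snap('side','s4'); print(read_state()['force'],w2p(s,read_state()['eef_pos']))
b=cv2.imread('pics/wr4.png')[120:360,120:400]
u,v=w2p(s,[480,338,40]).astype(int)
a=cv2.resize(cv2.imread('pics/s4.png')[v-70:v+50,u-70:u+70],(280,240),interpolation=cv2.INTER_CUBIC)
cv2.imwrite('pics/cmp4.png',cv2.resize(np.hstack([b,a]),None,fx=1.4,fy=1.4,interpolation=cv2.INTER_CUBIC))
```

```text
[ 0.09915204  0.90298189 -0.40172289] [210.68321287 182.04287098]
```

View pics/cmp4.png

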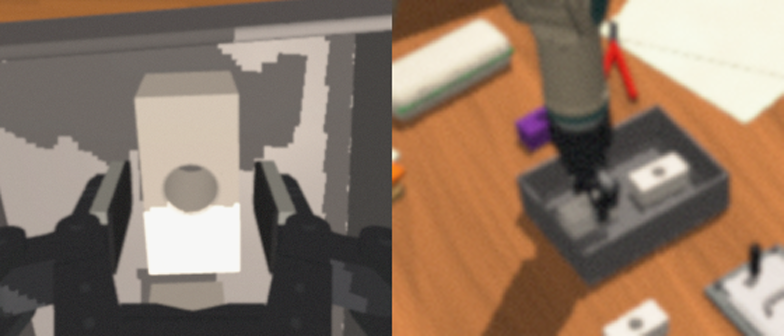

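The image shows the fingertips about 41 mm higher than the reported TCP: no floor contact at a reported z of -17, and the pads are only level with the top of the block. I'll treat that as a tool-length offset and lower further while watching the force.

>>> move_arm(targets="0.1 0 0 0.5 0 0 0; 0.1 0 0 0 0 0 0; 0.1 0 0 0.3 0 0 0; 0.1 0 0 0 0 0 0; 0.1 0 0 0 0 0 0")

```text
clock: 5.82
eef_pos: [480.7, 338.5, -25.2]
tool_rot: [-3.141, -0.0, -3.118]
force: [-0.4, 0.6, 0.9]
width: 47.4
gripper_force: 0.0
```

>>> move_arm(targets="0.1 0 0 0.4 0 0 0; 0.1 0 0 0 0 0 0; 0.1 0 0 0 0 0 0")

```text
clock: 6.07
eef_pos: [480.7, 338.5, -29.3]
tool_rot: [-3.141, -0.0, -3.118]
force: [0.5, 0.5, -0.4]
width: 46.7
gripper_force: 0.0
```

>>> move_arm(targets="-0.1 0 0 0 0 0 0; -0.18 0 0 0 0 0 0; -0.2 0 0 0 0 0 0; -0.2 0 0 0 0 0 0")

```text
clock: 6.4
eef_pos: [480.9, 338.4, -28.9]
tool_rot: [-3.141, -0.0, -3.118]
force: [-0.1, -1.2, 0.9]
width: 34.1
gripper_force: 9.1
```

>>> move_arm(targets="-0.22 0 0 0 0 0 0; -0.22 0 0 0 0 0 0; -0.22 0 0 0 0 0 0")

```text
clock: 6.65
eef_pos: [480.9, 338.5, -28.8]
tool_rot: [-3.141, 0.0, -3.118]
force: [0.7, -0.9, 3.8]
width: 33.7
gripper_force: 27.0
```

Run:
```python
from h import *
plan([[481,338.5,75,181.4],[612.7,49.2,75,96.8]],-.22)
```

```text
now [480.9 338.5 -28.8] [-180.     0.  -178.6] w 33.7 t 6.65
-0.22 0 0 -3.46 0 0 -0.02; -0.22 0 0 -3.46 -0.01 0 -0.01; -0.22 -0.01 0 -3.46 0 0 -0.02; -0.22 -0.96 -2.25 0 0 0 6.51; -0.22 -1.21 -2.13 0 0 0 6.51
-0.22 -1.44 -1.98 0 0 0 6.51; -0.22 -1.65 -1.8 0 0 0 6.51; -0.22 -1.85 -1.6 0 0 0 6.51; -0.22 -2.02 -1.38 0 0 0 6.51; -0.22 -2.16 -1.14 0 0 0 6.51
-0.22 -2.28 -0.89 0 0 0 6.51; -0.22 -2.36 -0.63 0 0 0 6.5; -0.22 -2.42 -0.35 0 0 0 6.51; -0.22 -2.44 -0.08 0 0 0 6.5; -0.22 -2.44 0.2 0 0 0 6.51
-0.22 -2.39 0.47 0 0 0 6.5
```

>>> move_arm(targets="-0.22 0 0 -1.5 0 0 0; -0.22 0 0 -3 0 0 0; -0.22 0 0 -3 0 0 0; -0.22 0 0 -2.9 0 0 0; -0.22 0 0 0 0 0 0")

```text
clock: 7.07
eef_pos: [484.2, 341.6, 80.2]
tool_rot: [3.135, 0.008, -3.118]
force: [-0.2, 0.3, -0.7]
width: 33.9
gripper_force: 26.9
```

>>> move_arm(targets="-0.22 -0.96 -2.25 0 0 0 6.5; -0.22 -1.2 -2.1 0 0 0 6.5; -0.22 -1.44 -2 0 0 0 6.5; -0.22 -1.65 -1.8 0 0 0 6.5; -0.22 -1.85 -1.6 0 0 0 6.5")

```text
clock: 7.48
eef_pos: [531.4, 226.5, 74.3]
tool_rot: [-3.141, -0.0, 2.593]
force: [0.3, 0.8, 0.0]
width: 33.8
gripper_force: 26.9
```

>>> move_arm(targets="-0.22 -2 -1.4 0 0 0 6.5; -0.22 -2.16 -1.14 0 0 0 6.5; -0.22 -2.28 -0.9 0 0 0 6.5; -0.22 -2.36 -0.6 0 0 0 6.5; -0.22 -2.4 -0.35 0 0 0 6.5")

```text
clock: 7.9
eef_pos: [582.0, 115.5, 74.2]
tool_rot: [-3.141, -0.0, 2.025]
force: [1.2, 0.0, -1.1]
width: 34.1
gripper_force: 26.9
```

>>> move_arm(targets="-0.22 -2.44 -0.1 0 0 0 6.5; -0.22 -2.44 0.2 0 0 0 6.5; -0.22 -2.4 0.47 0 0 0 6.5; -0.22 0 0 0 0 0 0; -0.22 0 0 0 0 0 0")

```text
clock: 8.32
eef_pos: [612.1, 47.7, 74.2]
tool_rot: [-3.141, 0.001, 1.688]
force: [0.8, 1.1, -0.5]
width: 33.7
gripper_force: 26.8
```

Run:
```python
from h import *
d=snap('wrist','wr5'); crop('wr5',0,0,512,384,1.5,'wr5b'); plan([[612.7,49.2,75,96.8]],-.22); t=snap('top','top5')
```

```text
now [611.5  49.8  74.1] [-179.9   -0.    96.9] w 33.9 t 8.37
-0.22 -0.07 0.11 -0.09 -0.08 -0.03 0.08
```

View pics/wr5b.png

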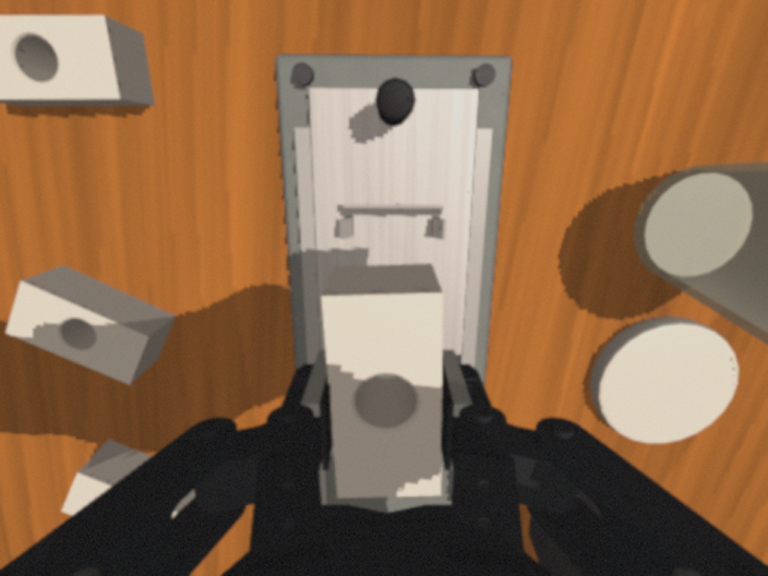

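Wrist view (1.5×): the held block sits with its hole at (386,400). The post top is at (396,97), the nest's outer end wall at (338..443,208), and the base end corners at (278,57) and (510,57).

Run:
```python
from h import *
d=load('wr5'); P=lambda u,v,z:p2w(d,u/1.5,v/1.5,z)
post=P(397,97,70.5); a=P(338,205,34.5); b=P(443,205,34.5); a2=P(338,213,34.5);b2=P(443,213,34.5);hole=P(386,401,139); c1=P(278,57,18);c2=P(510,57,18)
bl=P(325,293,139);br=P(440,291,139)
for n,v in dict(post=post,a=a,b=b,a2=a2,b2=b2,hole=hole,c1=c1,c2=c2,bl=bl,br=br).items(): print(n,v.round(1))
for p,q in((a,b),(c1,c2),(bl,br)): print(np.degrees(np.arctan2(*(q-p)[[1,0]])),np.linalg.norm(q-p))
th=np.radians(6.8); y=np.array([-np.sin(th),np.cos(th)])
print('nest from post',post[:2]-90*y,'from wall', (a2+b2)[:2]/2-39*y)
```

```text
post [605.  144.6  70.5]
a [582.3  95.7  34.5]
b [634.4 101.8  34.5]
a2 [582.7  91.7  34.5]
b2 [635.   97.8  34.5]
hole [611.5  53.2 139. ]
c1 [546.  160.8  18. ]
c2 [657.8 173.9  18. ]
bl [590.6  85.4 139. ]
br [622.3  89.8 139. ]
6.686224903300253 52.389371011686535
6.664796834679373 112.53008094330312
7.747827652218954 31.980307382025785
nest from post [615.6645072   55.18786402] from wall [613.43908245  56.03946455]
```

Run:
```python
from h import *
plan([[615,51,25,96.2],[615,51,-7,96.2,15]],-.22)
```

```text
now [611.3  50.9  74.2] [-1.799e+02 -1.000e-01  9.700e+01] w 34.1 t 8.42
-0.22 -0.02 0.19 2.46 -0.04 -0.03 0.38; -0.22 -0.02 0.18 2.46 -0.04 -0.04 0.39; -0.22 0 0 1.07 0 0 0; -0.22 0 0 1.06 0 0 0; -0.22 0 0 1.07 0 0 0
```

>>> move_arm(targets="-0.22 0 0.2 2.5 0 0 0.4; -0.22 0 0.2 2.4 0 0 0.4; -0.22 0 0 0 0 0 0; -0.22 0 0 0 0 0 0; -0.22 0 0 0 0 0 0")

```text
clock: 8.83
eef_pos: [616.3, 50.9, 26.7]
tool_rot: [3.141, -0.0, 1.678]
force: [0.0, -0.5, -0.7]
width: 33.9
gripper_force: 26.8
```

Run:
```python
from h import *
plan([[615,51.2,-11,96.2,12]],-.22)
```

```text
now [616.3  50.9  26.7] [180.   -0.   96.1] w 33.9 t 8.83
-0.22 0.01 -0.03 0.94 0.01 -0.01 -0.01; -0.22 0.01 -0.03 0.94 0.01 0 -0.01; -0.22 0.01 -0.03 0.95 0.01 -0.01 -0.02; -0.22 0.01 -0.04 0.94 0 0 -0.01
```

>>> move_arm(targets="-0.22 0 -0.1 0.9 0 0 0; -0.22 0 0 0.9 0 0 0; -0.22 0 0 0.9 0 0 0; -0.22 0 0 0.9 0 0 0; -0.22 0 0 0 0 0 0")

```text
clock: 9.25
eef_pos: [614.3, 49.8, -11.7]
tool_rot: [-3.14, -0.0, 1.676]
force: [-0.8, 0.7, -0.9]
width: 33.8
gripper_force: 26.9
```

>>> move_arm(targets="-0.22 0 0 0 0 0 0; -0.22 0 0 0 0 0 0")

```text
clock: 9.42
eef_pos: [614.9, 49.8, -10.2]
tool_rot: [-3.141, 0.0, 1.676]
force: [-0.5, -0.1, -0.8]
width: 34.0
gripper_force: 26.9
```

>>> move_arm(targets="0.1 0 0 0 0 0 0; 0.1 0 0 0 0 0 0; 0.1 0 0 -3 0 0 0; 0.1 0 0 -3 0 0 0; 0.1 0 0 -3 0 0 0")

```text
clock: 9.83
eef_pos: [614.7, 49.8, 81.0]
tool_rot: [-3.141, 0.0, 1.676]
force: [-0.0, 0.1, -0.4]
width: 46.8
gripper_force: 0.0
```

>>> move_arm(targets="0.3 3 0 0 0 0 0; 0.3 3 0 0 0 0 0; 0.3 3 0 0 0 0 0; 0.3 0 0 0 0 0 0; 0.3 0 0 0 0 0 0")

```text
clock: 10.25
eef_pos: [605.1, 142.7, 80.2]
tool_rot: [3.141, -0.002, 1.681]
force: [0.8, -1.0, 0.5]
width: 55.4
gripper_force: 0.0
```

Run:
```python
from h import *
t=snap('top','top6');print(read_state()['eef_pos']); plan([[605,144.6,5,96.2]],.3)
crop('top6',210,150,130,100,6,'t6')
```

```text
[605.53747494 140.04206833  80.28777963]
now [605.5 140.   80.3] [180.    0.   96.2] w 55.2 t 10.3
0.3 0.23 0 3.76 0.01 0 -0.02; 0.3 0.23 -0.01 3.77 0.02 0.01 -0.02
```

View pics/t6.png

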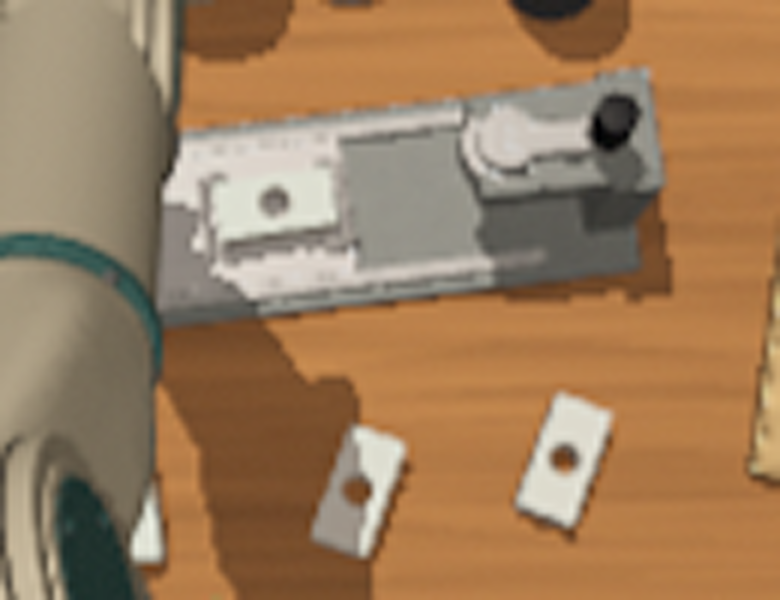

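The blank lies in the nest, with its hole at (274,200) in the crop. Next I'll grip the post.

>>> move_arm(targets="0.3 0.2 0 3.5 0 0 0; 0.3 0.2 0 2.5 0 0 0; 0.3 0 0 1.5 0 0 0; 0 0 0 0 0 0 0; -0.4 0 0 0 0 0 0")

```text
clock: 10.72
eef_pos: [605.0, 141.3, 4.6]
tool_rot: [-3.14, 0.001, 1.674]
force: [0.3, -1.2, 0.3]
width: 32.2
gripper_force: 0.0
```

>>> move_arm(targets="-0.7 0 0 0 0 0 0; -0.7 0 0 0 0 0 0; -0.7 0 0 0 0 0 0")

```text
clock: 10.97
eef_pos: [604.7, 142.1, 6.4]
tool_rot: [-3.141, 0.001, 1.676]
force: [-3.6, -2.7, 4.7]
width: 13.8
gripper_force: 58.7
```

Run:
```python
from h import *
d=load('top6'); print('hole',p2w(d,255.7,183.3,52.5)); s=read_state(); print(s['eef_pos'],s['width'],s['gripper_force'])
P=lambda u,v,z:p2w(d,210+u/6,150+v/6,z).round(1)
print('hub',P(505,138,161),'handle top',P(615,115,206))
p=s['eef_pos'];th=np.radians(6.7); plan([[p[0]+.1167*138,p[1]-.9932*138,p[2],96.2,20]],-.7)
```

```text
hole [615.15115841  51.85204346  52.5       ]
[604.71357089 142.07421481   6.36574475] 13.790013873801863 58.67600440979004
hub [626.6 -74.3 161. ] handle top [ 628.3 -128.5  206. ]
now [604.7 142.1   6.4] [-180.    0.   96.] w 13.8 t 10.97
-0.7 -1.97 0.02 0 -0.01 0.01 -0.03; -0.7 -1.97 0.02 0 -0.01 0 -0.03; -0.7 -1.97 0.02 0 0 0.01 -0.03; -0.7 -1.97 0.02 0 -0.01 0 -0.03; -0.7 -1.97 0.02 0 0 0.01 -0.02
-0.7 -1.97 0.02 0 -0.01 0 -0.03; -0.7 -1.98 0.03 0.01 0 0.01 -0.02
```

>>> move_arm(targets="-0.7 -1 0 0 0 0 0; -0.7 -2 0 0 0 0 0; -0.7 -2 0 0 0 0 0; -0.7 -2 0 0 0 0 0; -0.7 -2 0 0 0 0 0")

```text
clock: 11.38
eef_pos: [614.5, 54.8, 6.4]
tool_rot: [3.141, -0.002, 1.678]
force: [-2.9, 1.1, 4.2]
width: 14.1
gripper_force: 58.7
```

>>> move_arm(targets="-0.7 -1.5 0 0 0 0 0; -0.7 -1 0 0 0 0 0; -0.7 -0.5 0 0 0 0 0; -0.7 0 0 0 0 0 0; -0.7 0 0 0 0 0 0")

```text
clock: 11.8
eef_pos: [618.2, 22.3, 6.4]
tool_rot: [3.141, 0.001, 1.675]
force: [-3.8, -2.7, 7.8]
width: 13.9
gripper_force: 58.9
```

>>> move_arm(targets="-0.7 -0.5 0 0 0 0 0; -0.7 -0.3 0 0 0 0 0; -0.7 0 0 0 0 0 0")

```text
clock: 12.05
eef_pos: [618.9, 15.9, 6.3]
tool_rot: [3.141, -0.0, 1.676]
force: [-3.8, -0.3, 7.8]
width: 14.3
gripper_force: 59.0
```

>>> move_arm(targets="-0.7 -0.2 0 0 0 0 0; -0.7 -0.2 0 0 0 0 0; -0.7 0 0 0 0 0 0; -0.7 0 0 0 0 0 0")

```text
clock: 12.38
eef_pos: [619.0, 14.3, 6.3]
tool_rot: [3.141, -0.003, 1.678]
force: [-5.3, 2.9, 7.6]
width: 14.1
gripper_force: 59.1
```

>>> move_arm(targets="-0.7 -0.3 0 0 0 0 0; -0.7 0 0 0 0 0 0; -0.7 0 0 0 0 0 0")

```text
clock: 12.63
eef_pos: [619.0, 14.4, 6.3]
tool_rot: [-3.141, -0.006, 1.679]
force: [-5.1, 7.5, 9.1]
width: 14.5
gripper_force: 59.2
```

The shuttle is home against its stop. I'll release it, rise and go above the crank handle.

>>> move_arm(targets="-0.3 0.2 0 0 0 0 0; 0.1 0 0 0 0 0 0; 0.1 0 0 -1 0 0 0; 0.3 0 0 -3 0 0 0; 0.3 0 0 -4 0 0 0")

```text
clock: 13.05
eef_pos: [617.3, 10.3, 83.8]
tool_rot: [-3.136, 0.001, 1.676]
force: [0.8, 0.8, 0.5]
width: 55.1
gripper_force: 0.0
```

>>> move_arm(targets="0.3 0 0 -4 0 0 0; 0.3 0 0 -4 0 0 0; 0.3 0 0 -2.5 0 0 0; 0.3 0 0 0 0 0 0; 0.3 0 0 0 0 0 0")

```text
clock: 13.47
eef_pos: [620.9, 10.3, 192.7]
tool_rot: [3.136, 0.001, 1.676]
force: [-0.3, 0.6, -0.3]
width: 55.1
gripper_force: 0.0
```

Run:
```python
from h import *
plan([[629,-128,190,96.7]],.3)
d=snap('top','top7');print(w2p(d,[628,-128,206]))
```

```text
now [620.9  10.3 192.7] [179.7   0.   96. ] w 55.1 t 13.47
0.3 -3.46 -0.16 0.07 0.08 0.01 -0.17; 0.3 -3.46 -0.17 0.07 0.08 0.01 -0.18; 0.3 -3.46 -0.18 0.07 0.08 0.01 -0.17; 0.3 -3.45 -0.2 0.07 0.07 0.02 -0.18
[312.36265079 169.26050095]
```

>>> move_arm(targets="0.3 -3.4 -0.2 0 0 0 -0.2; 0.3 -3.4 -0.2 0 0 0 -0.2; 0.3 -3.4 -0.2 0 0 0 -0.2; 0.3 -3.4 -0.2 0 0 0 -0.2; 0.3 0 0 0 0 0 0")

```text
clock: 13.93
eef_pos: [624.1, -136.0, 188.8]
tool_rot: [-3.138, 0.007, 1.679]
force: [0.3, -0.9, -0.0]
width: 55.8
gripper_force: 0.0
```

>>> move_arm(targets="0.3 0 0 0 0 0 0; 0.3 0 0 0 0 0 0")

```text
clock: 14.1
eef_pos: [625.4, -124.3, 188.5]
tool_rot: [-3.139, -0.002, 1.69]
force: [-0.1, 0.0, 0.1]
width: 55.2
gripper_force: 0.0
```

Run:
```python
from h import *
d=snap('wrist','wr8'); crop('wr8',100,90,320,240,2.4,'wr8b'); print(read_state()['eef_pos'],w2p(d,[629,-128,206]))
```

```text
[ 625.76165002 -123.25502891  188.69252816] [262.39802253 238.45758259]
```

View pics/wr8b.png

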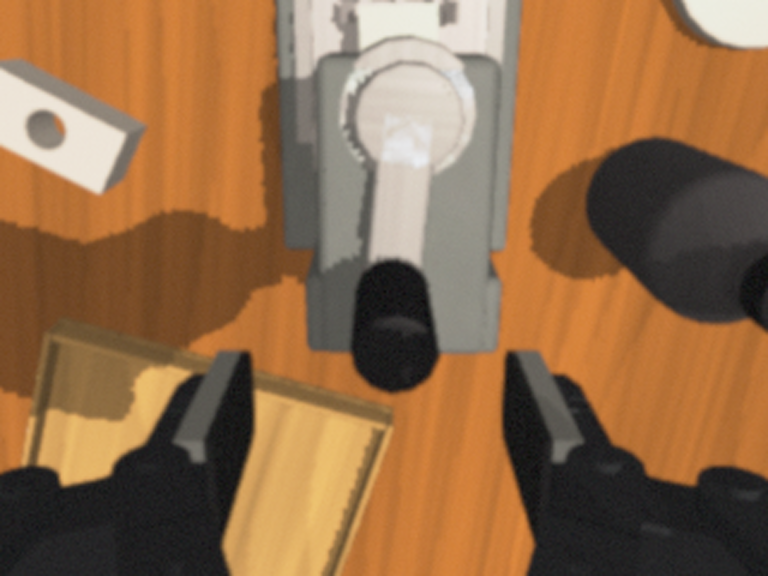

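The wrist crop shows the handle top at (396,353) and the hub at (413,118).

Run:
```python
from h import *
d=load('wr8'); h=p2w(d,265,237,206); print(h,[p2w(d,100+413/2.4,90+118/2.4,z).round(1) for z in(155,161)])
plan([[h[0],h[1]-1,155,96.7,15]],.3)
```

```text
[ 630.47299969 -126.8196039   206.        ] [array([630. , -73.2, 155. ]), array([629.7, -72.4, 161. ])]
now [ 625.8 -123.3  188.7] [-1.799e+02 -1.000e-01  9.690e+01] w 55.5 t 14.15
0.3 -0.17 0.14 1.12 -0.04 -0.03 0.08; 0.3 -0.17 0.14 1.12 -0.04 -0.04 0.07; 0.3 -0.17 0.14 1.13 -0.04 -0.03 0.08
```

>>> move_arm(targets="0.3 -0.2 0.2 1.5 0 0 0; 0.3 -0.2 0.2 1.5 0 0 0; 0.3 0 0 1.5 0 0 0; 0.3 0 0 1 0 0 0; 0.1 0 0 0 0 0 0")

```text
clock: 14.57
eef_pos: [629.0, -126.0, 132.3]
tool_rot: [-3.137, -0.002, 1.693]
force: [0.0, -0.8, 0.3]
width: 46.8
gripper_force: 0.0
```

>>> move_arm(targets="-0.1 0 0 0 0 0 0; -0.3 0 0 0 0 0 0; -0.5 0 0 0 0 0 0; -0.55 0 0 0 0 0 0; -0.55 0 0 0 0 0 0")

```text
clock: 14.98
eef_pos: [631.4, -128.3, 136.1]
tool_rot: [3.14, 0.0, 1.691]
force: [-0.8, 1.4, 3.7]
width: 22.4
gripper_force: 58.7
```

Run:
```python
from h import *
plan([[630.5,-127.5,133,96.7,15]],.3); print(read_state()['force'],read_state()['gripper_force'])
for i in range(0,361,18):
  a=np.radians(i);b=np.radians(i+18); print(i,np.round(5.5*np.array([np.cos(a)-np.cos(b),np.sin(a)-np.sin(b)]),2),end=' ')
```

```text
now [ 631.4 -128.3  136.1] [179.9   0.   96.9] w 22.4 t 14.98
0.3 0.09 -0.08 0.31 0.09 0 0.16
[-0.7849553   1.38670578  3.69661844] 58.669615387916565
0 [ 0.27 -1.7 ] 18 [ 0.78 -1.53] 36 [ 1.22 -1.22] 54 [ 1.53 -0.78] 72 [ 1.7  -0.27] 90 [1.7  0.27] 108 [1.53 0.78] 126 [1.22 1.22] 144 [0.78 1.53] 162 [0.27 1.7 ] 180 [-0.27  1.7 ] 198 [-0.78  1.53] 216 [-1.22  1.22] 234 [-1.53  0.78] 252 [-1.7   0.27] 270 [-1.7  -0.27] 288 [-1.53 -0.78] 306 [-1.22 -1.22] 324 [-0.78 -1.53] 342 [-0.27 -1.7 ] 360 [ 0.27 -1.7 ]
```

>>> move_arm(targets="-0.55 0.25 -1.2 0 0 0 0; -0.55 0.78 -1.53 0 0 0 0; -0.55 1.22 -1.22 0 0 0 0; -0.55 1.53 -0.78 0 0 0 0; -0.55 1.7 -0.27 0 0 0 0")

```text
clock: 15.4
eef_pos: [574.6, -82.7, 136.1]
tool_rot: [3.139, 0.003, 1.687]
force: [2.2, -2.9, 0.5]
width: 22.5
gripper_force: 59.5
```

>>> move_arm(targets="-0.55 1.7 0.27 0 0 0 0; -0.55 1.53 0.78 0 0 0 0; -0.55 1.22 1.22 0 0 0 0; -0.55 0.78 1.53 0 0 0 0; -0.55 0.27 1.7 0 0 0 0")

```text
clock: 15.82
eef_pos: [622.2, -18.4, 136.1]
tool_rot: [-3.141, 0.0, 1.691]
force: [-2.7, -5.0, 3.4]
width: 22.3
gripper_force: 59.9
```

>>> move_arm(targets="-0.55 0 0 0 0 0 0; -0.55 0 0 0 0 0 0; -0.55 0 0 0 0 0 0")

```text
clock: 16.07
eef_pos: [624.0, -18.4, 136.1]
tool_rot: [3.138, -0.0, 1.69]
force: [1.9, 1.7, 5.2]
width: 22.5
gripper_force: 59.9
```

```bash
cat >> h.py <<'E'
def crank():
    s=read_state(); v=R.from_euler('z',-6.7,degrees=True).apply(np.array(s['eef_pos'])-[629.8,-73.3,0])[:2]
    print('r',np.linalg.norm(v).round(1),'deg',np.degrees(np.arctan2(-v[0],-v[1])).round(1),s['force'].round(1),s['eef_pos'].round(1),s['clock'])
E
python3 -c "
from h import *
crank()"
```

```text
r 55.2 deg -179.3 [1.9 1.7 5.2] [624.  -18.4 136.1] 16.0667
```

>>> move_arm(targets="-0.55 -0.27 -1.7 0 0 0 0; -0.55 -0.78 -1.53 0 0 0 0; -0.55 -1.22 -1.22 0 0 0 0; -0.55 -1.53 -0.78 0 0 0 0; -0.55 -1.7 -0.27 0 0 0 0")

```text
clock: 16.48
eef_pos: [573.9, -78.6, 136.0]
tool_rot: [3.14, -0.003, 1.691]
force: [3.2, 3.9, 3.8]
width: 22.4
gripper_force: 60.0
```

>>> move_arm(targets="-0.55 0 0 0 0 0 0; -0.55 0 0 0 0 0 0; -0.55 0 0 0 0 0 0")

```text
clock: 16.73
eef_pos: [574.3, -81.2, 136.0]
tool_rot: [3.141, 0.001, 1.689]
force: [-0.9, -2.2, 9.3]
width: 22.9
gripper_force: 60.5
```

```bash
python3 -c "
from h import *
crank()"
```

```text
r 56.1 deg 88.6 [-0.9 -2.2  9.3] [574.3 -81.2 136. ] 16.7333
```

>>> move_arm(targets="-0.55 1.7 0.27 0 0 0 0; -0.55 1.53 0.78 0 0 0 0; -0.55 1.22 1.22 0 0 0 0; -0.55 0.78 1.53 0 0 0 0; -0.55 0.27 1.7 0 0 0 0")

```text
clock: 17.15
eef_pos: [621.6, -18.4, 135.9]
tool_rot: [-3.14, 0.001, 1.692]
force: [-1.9, -7.2, 8.3]
width: 22.1
gripper_force: 60.7
```

>>> move_arm(targets="-0.55 -0.27 1.7 0 0 0 0; -0.55 -0.78 1.53 0 0 0 0; -0.55 -1.22 1.22 0 0 0 0; -0.55 -1.53 0.78 0 0 0 0; -0.55 -1.7 0.27 0 0 0 0")

```text
clock: 17.57
eef_pos: [683.2, -64.6, 135.9]
tool_rot: [-3.139, -0.003, 1.693]
force: [-5.8, 2.0, 11.7]
width: 22.5
gripper_force: 61.1
```

>>> move_arm(targets="-0.55 0 0 0 0 0 0; -0.55 0 0 0 0 0 0; -0.55 0 0 0 0 0 0")

```text
clock: 17.82
eef_pos: [683.6, -68.3, 136.0]
tool_rot: [3.141, 0.002, 1.689]
force: [-0.5, -2.2, 8.0]
width: 22.4
gripper_force: 60.6
```

```bash
python3 -c "
from h import *
crank()"
```

```text
r 54.0 deg -88.6 [-0.5 -2.2  8. ] [683.6 -68.3 136. ] 17.8167
```

Tracking is good. Next: 270→180, →360, →270, →450.

>>> move_arm(targets="-0.55 1.7 -0.27 0 0 0 0; -0.55 1.53 -0.78 0 0 0 0; -0.55 1.22 -1.22 0 0 0 0; -0.55 0.78 -1.53 0 0 0 0; -0.55 0.27 -1.7 0 0 0 0")

```text
clock: 18.23
eef_pos: [623.9, -18.3, 136.0]
tool_rot: [3.137, 0.002, 1.692]
force: [3.6, -5.0, 3.5]
width: 22.5
gripper_force: 60.3
```

>>> move_arm(targets="-0.55 0 0 0 0 0 0; -0.55 0 0 0 0 0 0; -0.55 0 0 0 0 0 0")

```text
clock: 18.48
eef_pos: [621.5, -18.6, 135.9]
tool_rot: [-3.14, -0.0, 1.691]
force: [-2.5, -0.5, 9.1]
width: 22.3
gripper_force: 60.7
```

>>> move_arm(targets="-0.55 -0.27 1.7 0 0 0 0; -0.55 -0.78 1.53 0 0 0 0; -0.55 -1.22 1.22 0 0 0 0; -0.55 -1.53 0.78 0 0 0 0; -0.55 -1.7 0.27 0 0 0 0")

```text
clock: 18.9
eef_pos: [683.2, -64.7, 135.9]
tool_rot: [-3.139, -0.003, 1.693]
force: [-5.1, 3.0, 11.8]
width: 22.5
gripper_force: 61.2
```

>>> move_arm(targets="-0.55 -1.7 -0.27 0 0 0 0; -0.55 -1.53 -0.78 0 0 0 0; -0.55 -1.22 -1.22 0 0 0 0; -0.55 -0.78 -1.53 0 0 0 0; -0.55 -0.27 -1.7 0 0 0 0")

```text
clock: 19.32
eef_pos: [637.3, -127.7, 136.0]
tool_rot: [3.138, -0.0, 1.69]
force: [3.4, 2.5, 5.1]
width: 22.4
gripper_force: 60.6
```

>>> move_arm(targets="-0.55 0 0 0 0 0 0; -0.55 0 0 0 0 0 0; -0.55 0 0 0 0 0 0")

```text
clock: 19.57
eef_pos: [634.7, -128.0, 136.0]
tool_rot: [-3.14, -0.0, 1.69]
force: [-2.7, -0.8, 9.6]
width: 22.3
gripper_force: 60.9
```

```bash
python3 -c "
from h import *
crank()"
```

```text
r 54.9 deg 1.6 [-2.7 -0.8  9.6] [ 634.7 -128.   136. ] 19.5667
```

>>> move_arm(targets="-0.55 0.27 1.7 0 0 0 0; -0.55 0.78 1.53 0 0 0 0; -0.55 1.22 1.22 0 0 0 0; -0.55 1.53 0.78 0 0 0 0; -0.55 1.7 0.27 0 0 0 0")

```text
clock: 19.98
eef_pos: [683.7, -68.4, 136.0]
tool_rot: [-3.14, 0.003, 1.689]
force: [-4.1, -3.7, 9.4]
width: 22.3
gripper_force: 61.0
```

>>> move_arm(targets="-0.55 0 0 0 0 0 0; -0.55 0 0 0 0 0 0; -0.55 0 0 0 0 0 0")

```text
clock: 20.23
eef_pos: [683.1, -64.5, 136.0]
tool_rot: [-3.141, -0.002, 1.692]
force: [-2.1, 1.7, 9.5]
width: 22.4
gripper_force: 60.8
```

```bash
python3 -c "
from h import *
crank()"
```

```text
r 54.1 deg -92.6 [-2.1  1.7  9.5] [683.1 -64.5 136. ] 20.2333
```

>>> move_arm(targets="-0.55 -1.7 -0.27 0 0 0 0; -0.55 -1.53 -0.78 0 0 0 0; -0.55 -1.22 -1.22 0 0 0 0; -0.55 -0.78 -1.53 0 0 0 0; -0.55 -0.27 -1.7 0 0 0 0")

```text
clock: 20.65
eef_pos: [637.3, -127.7, 136.0]
tool_rot: [3.138, -0.0, 1.69]
force: [3.2, 3.1, 5.2]
width: 22.5
gripper_force: 60.5
```

>>> move_arm(targets="-0.55 0.27 -1.7 0 0 0 0; -0.55 0.78 -1.53 0 0 0 0; -0.55 1.22 -1.22 0 0 0 0; -0.55 1.53 -0.78 0 0 0 0; -0.55 1.7 -0.27 0 0 0 0")

```text
clock: 21.07
eef_pos: [574.3, -81.4, 136.0]
tool_rot: [3.14, 0.002, 1.688]
force: [3.9, -3.1, 6.0]
width: 22.6
gripper_force: 60.3
```

>>> move_arm(targets="-0.55 0 0 0 0 0 0; -0.55 0 0 0 0 0 0; -0.55 0 0 0 0 0 0")

```text
clock: 21.32
eef_pos: [573.9, -77.8, 135.9]
tool_rot: [-3.141, -0.002, 1.692]
force: [-3.2, 2.1, 11.2]
width: 22.1
gripper_force: 61.0
```

```bash
python3 -c "
from h import *
crank()"
```

```text
r 56.1 deg 92.1 [-3.2  2.1 11.2] [573.9 -77.8 135.9] 21.3167
```

Now I'll wind back 450°.

>>> move_arm(targets="-0.55 -1.7 0.27 0 0 0 0; -0.55 -1.53 0.78 0 0 0 0; -0.55 -1.22 1.22 0 0 0 0; -0.55 -0.78 1.53 0 0 0 0; -0.55 -0.27 1.7 0 0 0 0")

```text
clock: 21.73
eef_pos: [634.5, -128.1, 135.9]
tool_rot: [-3.139, -0.002, 1.689]
force: [-3.4, 3.7, 9.8]
width: 22.6
gripper_force: 60.8
```

>>> move_arm(targets="-0.55 0.27 1.7 0 0 0 0; -0.55 0.78 1.53 0 0 0 0; -0.55 1.22 1.22 0 0 0 0; -0.55 1.53 0.78 0 0 0 0; -0.55 1.7 0.27 0 0 0 0")

```text
clock: 22.15
eef_pos: [683.7, -68.3, 135.9]
tool_rot: [-3.14, 0.003, 1.689]
force: [-4.5, -3.7, 9.6]
width: 22.1
gripper_force: 61.0
```

>>> move_arm(targets="-0.55 1.7 -0.27 0 0 0 0; -0.55 1.53 -0.78 0 0 0 0; -0.55 1.22 -1.22 0 0 0 0; -0.55 0.78 -1.53 0 0 0 0; -0.55 0.27 -1.7 0 0 0 0")

```text
clock: 22.57
eef_pos: [624.0, -18.3, 136.1]
tool_rot: [3.137, 0.002, 1.692]
force: [4.4, -3.6, 4.2]
width: 22.4
gripper_force: 60.4
```

>>> move_arm(targets="-0.55 -0.27 -1.7 0 0 0 0; -0.55 -0.78 -1.53 0 0 0 0; -0.55 -1.22 -1.22 0 0 0 0; -0.55 -1.53 -0.78 0 0 0 0; -0.55 -1.7 -0.27 0 0 0 0")

```text
clock: 22.98
eef_pos: [573.8, -77.3, 136.0]
tool_rot: [3.141, -0.003, 1.693]
force: [1.3, 3.0, 8.5]
width: 22.3
gripper_force: 60.6
```

>>> move_arm(targets="-0.55 -1.7 0.27 0 0 0 0; -0.55 -1.53 0.78 0 0 0 0; -0.55 -1.22 1.22 0 0 0 0; -0.55 -0.78 1.53 0 0 0 0; -0.55 -0.25 1.3 0 0 0 0")

```text
clock: 23.4
eef_pos: [631.4, -128.3, 135.9]
tool_rot: [-3.14, -0.002, 1.689]
force: [-3.2, 2.3, 11.4]
width: 22.5
gripper_force: 60.8
```

>>> move_arm(targets="-0.55 0 0 0 0 0 0; -0.55 0 0 0 0 0 0; -0.55 0 0 0 0 0 0")

```text
clock: 23.65
eef_pos: [633.4, -128.1, 136.0]
tool_rot: [3.139, 0.001, 1.691]
force: [2.0, -1.8, 6.3]
width: 22.4
gripper_force: 60.5
```

```bash
python3 -c "
from h import *
crank()"
```

```text
r 54.9 deg 3.0 [ 2.  -1.8  6.3] [ 633.4 -128.1  136. ] 23.65
```

>>> move_arm(targets="-0.2 0 0 0 0 0 0; 0.1 0 0 0 0 0 0; 0.1 0 0 0 0 0 0; 0.2 0 0 -2.5 0 0 0; 0.3 0 0 -3 0 0 0")

```text
clock: 24.07
eef_pos: [628.7, -127.1, 187.3]
tool_rot: [-3.134, -0.003, 1.691]
force: [0.4, -0.1, -0.0]
width: 55.8
gripper_force: 0.0
```

>>> move_arm(targets="0.3 2 0 0 0 0 0; 0.3 4 0 0 0 0 0; 0.3 4 0 0 0 0 0; 0.3 3.5 0 0 0 0 0; 0.3 1 0 0 0 0 0")

```text
clock: 24.48
eef_pos: [612.5, 24.6, 188.9]
tool_rot: [-3.139, -0.006, 1.699]
force: [-0.0, 1.1, -0.5]
width: 55.9
gripper_force: 0.0
```

>>> move_arm(targets="0.3 0 0 0 0 0 0; 0.3 0 0 0 0 0 0; 0.3 0 0 0 0 0 0")

```text
clock: 24.73
eef_pos: [614.2, 13.4, 189.8]
tool_rot: [-3.141, 0.002, 1.688]
force: [1.0, 0.6, 0.5]
width: 55.5
gripper_force: 0.0
```

Run:
```python
from h import *
plan([[618.5,16,100,96.7,40],[618.5,16,8,96.7,30]],.3)
```

```text
now [614.2  13.4 189.8] [-1.80e+02  1.00e-01  9.67e+01] w 55.5 t 24.73
0.3 0.07 0.16 2.99 -0.01 0.03 0.01; 0.3 0.08 0.15 3 -0.02 0.03 0.01; 0.3 0.07 0.15 2.99 -0.01 0.03 0.01; 0.3 0 0 2.3 0 0 0; 0.3 0 0 2.3 0 0 0
0.3 0 0 2.3 0 0 0; 0.3 0 0 2.3 0 0 0
```

>>> move_arm(targets="0.3 0.1 0.2 3 0 0 0; 0.3 0.1 0.2 3 0 0 0; 0.3 0 0 3 0 0 0; 0.3 0 0 3 0 0 0; 0.3 0 0 3 0 0 0")

```text
clock: 25.15
eef_pos: [618.3, 15.1, 38.7]
tool_rot: [3.141, 0.002, 1.687]
force: [0.2, 0.4, 0.7]
width: 55.5
gripper_force: 0.0
```

>>> move_arm(targets="0.3 0 0 2 0 0 0; 0.3 0 0 1 0 0 0; 0 0 0 0 0 0 0; -0.4 0 0 0 0 0 0; -0.7 0 0 0 0 0 0")

```text
clock: 25.57
eef_pos: [619.6, 17.1, 11.5]
tool_rot: [3.139, 0.001, 1.689]
force: [0.2, -0.7, -0.4]
width: 19.9
gripper_force: 0.0
```

>>> move_arm(targets="-0.7 0 0 0 0 0 0; -0.7 0 0 0 0 0 0; -0.7 0 0 0 0 0 0")

```text
clock: 25.82
eef_pos: [618.7, 17.3, 11.7]
tool_rot: [3.14, 0.001, 1.69]
force: [-3.0, -1.3, 7.0]
width: 14.4
gripper_force: 53.7
```

>>> move_arm(targets="-0.7 1 0 0 0 0 0; -0.7 2 0 0 0 0 0; -0.7 2 0 0 0 0 0; -0.7 2 0 0 0 0 0; -0.7 2 0 0 0 0 0")

```text
clock: 26.23
eef_pos: [608.8, 107.2, 11.8]
tool_rot: [3.138, 0.001, 1.69]
force: [-0.6, -2.4, 4.8]
width: 13.8
gripper_force: 53.7
```

>>> move_arm(targets="-0.7 2 0 0 0 0 0; -0.7 1.5 0 0 0 0 0; -0.7 1 0 0 0 0 0; -0.7 0.2 0 0 0 0 0; -0.7 0 0 0 0 0 0")

```text
clock: 26.65
eef_pos: [603.3, 156.4, 11.8]
tool_rot: [3.138, -0.001, 1.693]
force: [0.1, 1.7, 5.4]
width: 13.4
gripper_force: 53.7
```

>>> move_arm(targets="-0.7 0 0 0 0 0 0; -0.7 0 0 0 0 0 0")

```text
clock: 26.82
eef_pos: [603.3, 156.3, 11.8]
tool_rot: [3.138, -0.002, 1.692]
force: [0.1, 2.1, 4.7]
width: 13.8
gripper_force: 53.7
```

>>> move_arm(targets="-0.3 0 0 0 0 0 0; 0.2 0 0 0 0 0 0; 0.3 0 0 -2 0 0 0; 0.3 0 0 -3 0 0 0; 0.3 0 0 -3 0 0 0")

```text
clock: 27.23
eef_pos: [601.0, 153.6, 90.1]
tool_rot: [-3.139, 0.001, 1.69]
force: [0.7, 0.1, 0.3]
width: 55.6
gripper_force: 0.0
```

>>> move_arm(targets="0.3 -2.5 0 0 0 0 0; 0.3 -4 0 0 0 0 0; 0.3 -2.5 0 0 0 0 0; 0.3 0 0 0 0 0 0; 0.3 0 0 0 0 0 0")

```text
clock: 27.65
eef_pos: [612.9, 61.9, 90.3]
tool_rot: [3.141, 0.001, 1.686]
force: [0.4, 1.2, -0.1]
width: 55.6
gripper_force: 0.0
```

>>> move_arm(targets="0.3 0 0 0 0 0 0; 0.3 0 0 0 0 0 0")

```text
clock: 27.82
eef_pos: [612.3, 66.7, 89.8]
tool_rot: [-3.141, -0.001, 1.692]
force: [-0.1, 0.3, 1.0]
width: 55.5
gripper_force: 0.0
```

Run:
```python
from h import *
d=snap('top','t9'); w=snap('wrist','w9')
print(blocks(d,32,(215,200,330,260),amin=80)); print(blocks(d,52.5,(235,160,285,205),amin=80)); print(blocks(w,52.5,(150,120,360,330),thr=165,amin=800))
print(read_state()['eef_pos']); plan([[613.5,61,20,96.7],[613.5,61,-11,96.7,16]],.3)
crop('w9',60,50,400,300,2,'w9b')
```

```text
[array([483.4, -86.6, -20.1,  71.2,  34.7, 295.8, 220. ])]
[]
[array([611.5,  81.8, -83.7,  97.8,  85.6, 257.2, 169.1])]
[612.33435068  66.56506669  89.79583515]
now [612.3  66.6  89.8] [-180.   -0.   97.] w 55.8 t 27.92
0.3 -0.29 0.02 3.49 -0.01 -0.02 0.14; 0.3 -0.28 0.03 3.49 -0.01 -0.03 0.15; 0.3 0 0 1.55 0 0 0; 0.3 0 0 1.55 0 0 0
```

View pics/w9b.png

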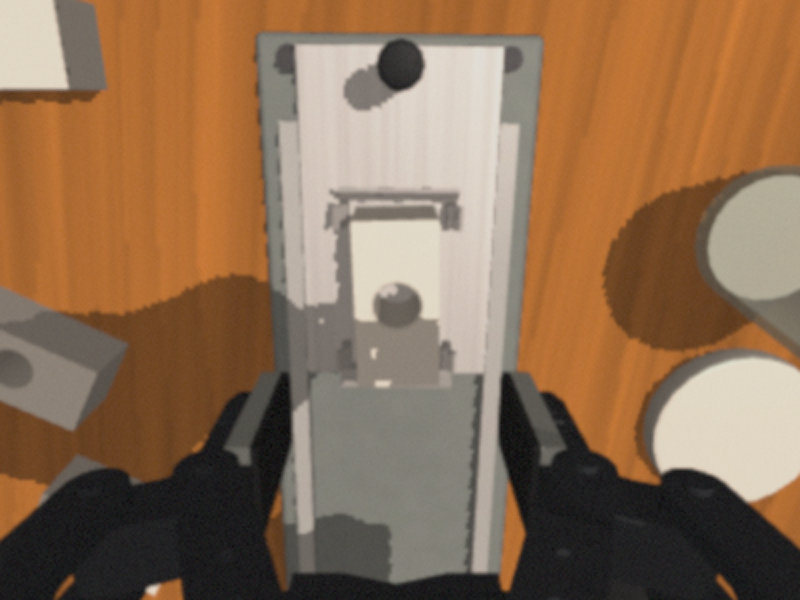

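The tapped block is in the nest, with its hole at (398,305) in the crop. The right-hand done block has been knocked to about (483,-87).

Run:
```python
from h import *
w=load('w9'); p=p2w(w,259,202.5,52.5); print(p)
plan([[p[0],p[1]-2,20,96.7],[p[0],p[1]-2,-11,96.7,16]],.3)
```

```text
[613.56416514  66.61720499  52.5       ]
now [612.3  66.6  89.8] [-180.   -0.   97.] w 55.8 t 27.92
0.3 -0.11 0.05 3.49 -0.01 -0.02 0.14; 0.3 -0.1 0.05 3.49 -0.01 -0.03 0.15; 0.3 0 0 1.55 0 0 0; 0.3 0 0 1.55 0 0 0
```

>>> move_arm(targets="0.3 -0.1 0.1 3.5 0 0 0; 0.3 -0.1 0 3.4 0 0 0; 0.3 0 0 1.6 0 0 0; 0.3 0 0 1.5 0 0 0; 0.1 0 0 0 0 0 0")

```text
clock: 28.33
eef_pos: [611.0, 64.0, -13.3]
tool_rot: [-3.136, -0.001, 1.692]
force: [-1.0, 0.1, -0.3]
width: 47.2
gripper_force: 0.0
```

>>> move_arm(targets="-0.1 0 0 0 0 0 0; -0.18 0 0 0 0 0 0; -0.2 0 0 0 0 0 0; -0.21 0 0 0 0 0 0; -0.21 0 0 0 0 0 0")

```text
clock: 28.75
eef_pos: [614.5, 63.2, -9.0]
tool_rot: [3.14, -0.0, 1.691]
force: [-1.1, -0.4, 1.2]
width: 34.2
gripper_force: 11.5
```

>>> move_arm(targets="-0.22 0 0 0 0 0 0; -0.22 0 0 0 0 0 0")

```text
clock: 28.92
eef_pos: [614.5, 63.2, -9.0]
tool_rot: [3.14, -0.0, 1.691]
force: [-0.7, -0.9, 6.8]
width: 33.7
gripper_force: 21.2
```

Run:
```python
from h import *
plan([[614.5,63,50,96.9],[490,10,60,125],[490,-250,60,169.7],[568.7,-402.3,60,169.7]],-.22)
```

```text
now [614.5  63.2  -9. ] [179.9  -0.   96.9] w 33.7 t 28.92
-0.22 -0.01 0 -2.95 0.05 -0.01 -0.02; -0.22 -0.01 0 -2.95 0.04 -0.01 -0.01; -0.22 -0.75 -2.6 -0.2 0 0 -5.62; -0.22 -0.49 -2.66 -0.2 0 0 -5.62; -0.22 -0.23 -2.7 -0.2 0 0 -5.62
-0.22 0.03 -2.7 -0.2 0 0 -5.62; -0.22 0.29 -2.69 -0.2 0 0 -5.62; -0.22 -3.04 -2.13 0 0 0 -6.39; -0.22 -2.79 -2.46 0 0 0 -6.39; -0.22 -2.5 -2.75 0 0 0 -6.38
-0.22 -2.17 -3.01 0 0 0 -6.39; -0.22 -1.83 -3.23 0 0 0 -6.38; -0.22 -1.45 -3.42 0 0 0 -6.39; -0.22 -1.07 -3.55 0 0 0 -6.38; -0.22 -2.09 -2.72 0 0 0 0
-0.22 -2.09 -2.72 0 0 0 0; -0.22 -2.09 -2.71 0 0 0 0; -0.22 -2.1 -2.72 0 0 0 0; -0.22 -2.09 -2.71 0 0 0 0
```

>>> move_arm(targets="-0.22 0 0 -2 0 0 0; -0.22 0 0 -3 0 0 0; -0.22 -0.75 -2.6 -1.2 0 0 -5.6; -0.22 -0.5 -2.65 -0.2 0 0 -5.6; -0.22 -0.2 -2.7 -0.2 0 0 -5.6")

```text
clock: 29.33
eef_pos: [538.9, 31.3, 57.0]
tool_rot: [3.14, 0.001, 1.989]
force: [0.6, -1.0, -0.9]
width: 33.6
gripper_force: 20.7
```

>>> move_arm(targets="-0.22 0 -2.7 -0.2 0 0 -5.6; -0.22 0.3 -2.7 -0.2 0 0 -5.6; -0.22 -3 -2.1 0 0 0 -6.4; -0.22 -2.8 -2.5 0 0 0 -6.4; -0.22 -2.5 -2.75 0 0 0 -6.4")

```text
clock: 29.75
eef_pos: [488.6, -102.1, 60.3]
tool_rot: [3.141, 0.0, 2.522]
force: [1.2, -1.1, -1.1]
width: 33.9
gripper_force: 20.7
```

>>> move_arm(targets="-0.22 -2.2 -3 0 0 0 -6.4; -0.22 -1.8 -3.2 0 0 0 -6.4; -0.22 -1.5 -3.4 0 0 0 -6.4; -0.22 -1.1 -3.5 0 0 0 -6.4; -0.22 -2.1 -2.7 0 0 0 0")

```text
clock: 30.17
eef_pos: [500.9, -283.5, 59.7]
tool_rot: [-3.14, -0.005, 2.961]
force: [-0.3, 0.3, -1.3]
width: 33.7
gripper_force: 20.8
```

>>> move_arm(targets="-0.22 -2.1 -2.7 0 0 0 0; -0.22 -2.1 -2.7 0 0 0 0; -0.22 -2.1 -2.7 0 0 0 0; -0.22 -2.1 -2.7 0 0 0 0; -0.22 0 0 0 0 0 0")

```text
clock: 30.58
eef_pos: [570.1, -409.7, 59.9]
tool_rot: [-3.135, 0.005, 2.955]
force: [-1.0, -1.8, -0.9]
width: 33.8
gripper_force: 20.8
```

>>> move_arm(targets="-0.22 0 0 0 0 0 0; -0.22 0 0 0 0 0 0")

```text
clock: 30.75
eef_pos: [568.0, -399.8, 59.2]
tool_rot: [3.14, -0.002, 2.961]
force: [-0.3, 0.5, -0.4]
width: 33.7
gripper_force: 20.8
```

Run:
```python
from h import *
plan([[568.7,-402.3,-5,169.7],[568.7,-402.3,-24.5,169.7,10]],-.22)
```

```text
now [ 568.  -399.8   59.2] [ 1.799e+02 -1.000e-01  1.696e+02] w 33.7 t 30.75
-0.22 -0.06 -0.12 3.21 0.04 -0.05 -0.03; -0.22 -0.07 -0.12 3.21 0.03 -0.05 -0.03; -0.22 0 0 0.98 0 0 0; -0.22 0 0 0.97 0 0 0
```

>>> move_arm(targets="-0.22 0 -0.2 3.2 0 0 0; -0.22 0 0 3.2 0 0 0; -0.22 0 0 1 0 0 0; -0.22 0 0 0.9 0 0 0; -0.22 0 0 0 0 0 0")

```text
clock: 31.17
eef_pos: [568.1, -401.1, -23.9]
tool_rot: [3.14, -0.002, 2.962]
force: [0.1, -0.6, -1.1]
width: 34.0
gripper_force: 19.6
```

>>> move_arm(targets="-0.22 0 0 0 0 0 0; -0.1 0 0 0 0 0 0; 0.05 0 0 0 0 0 0; 0.05 0 0 0 0 0 0; 0.05 0 0 -2 0 0 0")

```text
clock: 31.58
eef_pos: [566.0, -401.2, -5.6]
tool_rot: [3.139, -0.005, 2.961]
force: [-1.0, -0.3, -1.0]
width: 44.8
gripper_force: 0.0
```

>>> move_arm(targets="0.2 0 0 -3 0 0 0; 0.3 0 0 -3 0 0 0; 0.3 0 0 0 0 0 0")

```text
clock: 31.83
eef_pos: [572.9, -405.4, 64.3]
tool_rot: [-3.137, 0.011, 2.961]
force: [1.4, -0.9, 0.6]
width: 55.6
gripper_force: 0.0
```

Run:
```python
from h import *
plan([[483.4,-86.6,60,160],[483.4,-86.6,-10,160,30]],.3)
```

```text
now [ 572.9 -405.4   64.3] [-179.7    0.6  169.6] w 55.6 t 31.83
0.3 1.62 3.31 0.02 -0.02 0.07 1.07; 0.3 1.68 3.27 0.02 -0.02 0.07 1.07; 0.3 1.74 3.24 0.02 -0.02 0.07 1.07; 0.3 1.8 3.21 0.02 -0.02 0.08 1.07; 0.3 1.86 3.18 0.03 -0.03 0.07 1.07
0.3 1.91 3.14 0.03 -0.02 0.08 1.07; 0.3 1.97 3.11 0.04 -0.03 0.07 1.07; 0.3 2.03 3.07 0.04 -0.02 0.08 1.07; 0.3 2.09 3.02 0.04 -0.03 0.07 1.07; 0.3 0 0 2.33 0 0 0
0.3 0 0 2.34 0 0 0; 0.3 0 0 2.33 0 0 0
```

>>> move_arm(targets="0.3 1.6 3.3 0 0 0 1; 0.3 1.7 3.3 0 0 0 1; 0.3 1.75 3.2 0 0 0 1; 0.3 1.8 3.2 0 0 0 1; 0.3 1.85 3.2 0 0 0 1.1")

```text
clock: 32.25
eef_pos: [517.9, -224.6, 57.8]
tool_rot: [-3.142, 0.002, 2.87]
force: [0.1, 0.1, -0.2]
width: 55.5
gripper_force: 0.0
```

>>> move_arm(targets="0.3 1.9 3.1 0 0 0 1.1; 0.3 2 3.1 0 0 0 1.1; 0.3 2 3 0 0 0 1.1; 0.3 2.1 3 0 0 0 1.1; 0.3 0 0 0 0 0 0")

```text
clock: 32.67
eef_pos: [475.4, -76.9, 57.5]
tool_rot: [3.138, -0.003, 2.805]
force: [-0.4, 0.0, -0.2]
width: 55.4
gripper_force: 0.0
```

>>> move_arm(targets="0.3 0 0 0 0 0 0; 0.3 0 0 0 0 0 0")

```text
clock: 32.83
eef_pos: [478.4, -85.9, 57.6]
tool_rot: [-3.142, 0.002, 2.796]
force: [-0.4, 0.9, -0.3]
width: 55.6
gripper_force: 0.0
```

Run:
```python
from h import *
w=snap('wrist','w10'); print(blocks(w,32,thr=140,amin=800))
crop('w10',0,0,512,384,1.5,'w10b')
plan([[483.4,-86.6,-10,160,35],[483.4,-86.6,-30,160,10]],.3)
```

```text
[array([603.1,  38.3, -83.9, 119.8,  94. , 453.6, 270.5]), array([490.6, -89.1, -21.1,  50.4,  33.9, 258.5, 219.3]), array([444.8,   7.1, -21.2,  69.7,  34.3, 367.5, 117.2])]
now [478.4 -86.8  57.4] [-1.800e+02  1.000e-01  1.601e+02] w 55.6 t 32.88
0.3 -0.22 0.09 3.37 -0.01 0.06 0.05; 0.3 -0.23 0.1 3.37 0 0.05 0.04; 0.3 0 0 0.67 0 0 0; 0.3 0 0 0.67 0 0 0; 0.3 0 0 0.66 0 0 0
```

View pics/w10b.png

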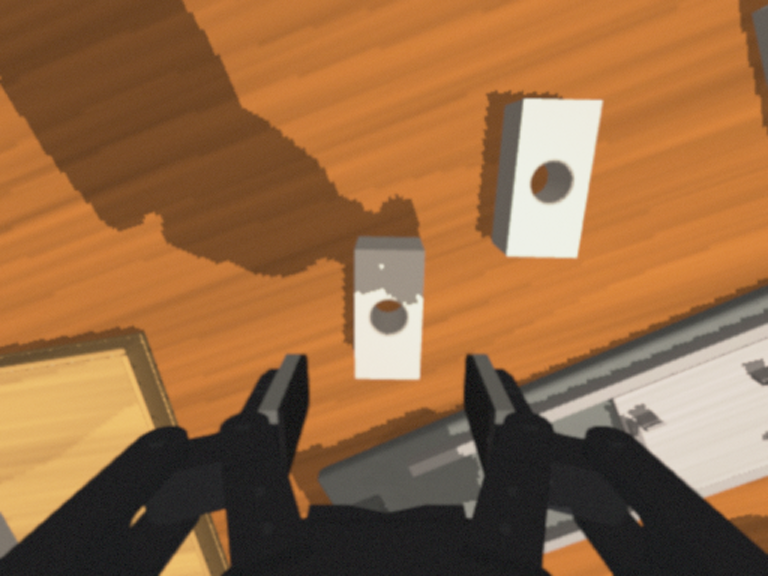

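>>> move_arm(targets="0.3 -0.2 0.1 3.4 0 0 0; 0.3 -0.2 0.1 3.3 0 0 0; 0.3 0 0 1.2 0 0 0; 0.3 0 0 0.7 0 0 0; 0.1 0 0 0 0 0 0")

```text
clock: 33.3
eef_pos: [481.3, -86.4, -30.3]
tool_rot: [-3.141, -0.002, 2.793]
force: [0.4, 0.4, 0.3]
width: 47.3
gripper_force: 0.0
```

>>> move_arm(targets="-0.1 0 0 0 0 0 0; -0.18 0 0 0 0 0 0; -0.2 0 0 0 0 0 0; -0.21 0 0 0 0 0 0; -0.21 0 0 0 0 0 0")

```text
clock: 33.72
eef_pos: [482.9, -85.6, -27.9]
tool_rot: [3.142, 0.002, 2.795]
force: [-0.8, -1.0, 7.0]
width: 33.7
gripper_force: 8.6
```

>>> move_arm(targets="-0.22 0 0 0 0 0 0; -0.22 0 0 0 0 0 0")

```text
clock: 33.88
eef_pos: [482.8, -85.6, -27.9]
tool_rot: [3.142, 0.002, 2.795]
force: [-0.4, -2.1, 7.7]
width: 33.7
gripper_force: 18.3
```

Run:
```python
from h import *
plan([[483.4,-86.6,50,160],[480.1,-386.2,55,169.7]],-.22)
```

```text
now [482.8 -85.6 -27.9] [1.800e+02 1.000e-01 1.601e+02] w 33.7 t 33.88
-0.22 -0.05 -0.04 -3.89 0 0.07 0.06; -0.22 -0.05 -0.03 -3.9 0 0.06 0.06; -0.22 -1.24 -3.53 -0.06 0 0 -1.21; -0.22 -1.17 -3.56 -0.06 0 0 -1.21; -0.22 -1.09 -3.58 -0.06 0 0 -1.21
-0.22 -1.02 -3.61 -0.06 0 0 -1.21; -0.22 -0.94 -3.63 -0.06 0 0 -1.22; -0.22 -0.86 -3.64 -0.07 0 0 -1.21; -0.22 -0.78 -3.66 -0.06 0 0 -1.22; -0.22 -0.71 -3.68 -0.07 0 0 -1.21
```

>>> move_arm(targets="-0.23 0 0 0 0 0 0; -0.23 0 0 -2 0 0 0; -0.23 0 0 -3 0 0 0; -0.23 0 0 -3 0 0 0; -0.23 -1.2 -3.5 0 0 0 -1.2")

```text
clock: 34.3
eef_pos: [485.7, -114.2, 55.6]
tool_rot: [3.135, 0.007, 2.829]
force: [1.1, -0.4, -1.5]
width: 33.6
gripper_force: 29.0
```

>>> move_arm(targets="-0.23 -1.2 -3.6 0 0 0 -1.2; -0.23 -1.1 -3.6 0 0 0 -1.2; -0.23 -1 -3.6 0 0 0 -1.2; -0.23 -0.9 -3.6 0 0 0 -1.2; -0.23 -0.9 -3.6 0 0 0 -1.2")

```text
clock: 34.72
eef_pos: [479.2, -310.8, 51.3]
tool_rot: [3.142, -0.0, 2.922]
force: [-0.1, 0.2, -0.8]
width: 33.1
gripper_force: 28.9
```

>>> move_arm(targets="-0.23 -0.8 -3.7 0 0 0 -1.2; -0.23 -0.7 -3.7 0 0 0 -1.2; -0.23 0 0 0 0 0 0; -0.23 0 0 0 0 0 0; -0.23 0 0 0 0 0 0")

```text
clock: 35.13
eef_pos: [478.8, -383.8, 50.8]
tool_rot: [3.14, -0.001, 2.963]
force: [0.7, 0.8, -1.7]
width: 33.3
gripper_force: 29.0
```

Run:
```python
from h import *
plan([[480.1,-386.2,-3,169.7],[480.1,-386.2,-23,169.7,10]],-.23); print(read_state()['gripper_force'])
```

```text
now [ 478.8 -383.8   50.8] [179.9  -0.  169.7] w 33.3 t 35.13
-0.23 -0.09 -0.11 2.69 0.04 -0.02 0.02; -0.23 -0.08 -0.11 2.69 0.03 -0.02 0.02; -0.23 0 0 1 0 0 0; -0.23 0 0 1 0 0 0
29.01593882124871
```

>>> move_arm(targets="-0.23 -0.1 -0.1 2.7 0 0 0; -0.23 0 -0.1 2.7 0 0 0; -0.23 0 0 1 0 0 0; -0.23 0 0 1 0 0 0; -0.23 0 0 0 0 0 0")

```text
clock: 35.55
eef_pos: [480.0, -385.0, -23.6]
tool_rot: [3.14, -0.001, 2.965]
force: [-0.1, -0.2, -0.3]
width: 33.6
gripper_force: 29.9
```

>>> move_arm(targets="-0.23 0 0 0 0 0 0; -0.1 0 0 0 0 0 0; 0.05 0 0 0 0 0 0; 0.05 0 0 0 0 0 0; 0.05 0 0 -2 0 0 0")

```text
clock: 35.97
eef_pos: [477.6, -385.2, -5.4]
tool_rot: [3.139, -0.005, 2.963]
force: [-0.9, -0.5, -0.9]
width: 45.1
gripper_force: 0.0
```

>>> move_arm(targets="0.2 0 0 -3 0 0 0; 0.3 0 0 -3 0 0 0; 0.3 0 0 0 0 0 0")

```text
clock: 36.22
eef_pos: [483.5, -389.4, 62.9]
tool_rot: [-3.137, 0.009, 2.963]
force: [1.1, -0.2, -0.0]
width: 55.6
gripper_force: 0.0
```

Run:
```python
from h import *
t=snap('top','t11'); print(blocks(t,32,(215,200,310,260),amin=60)); print(blocks(t,36,(320,170,400,250),amin=60)); plan([[445.5,6.5,60,159]],.3)
```

```text
[array([441. , 143. ,   7.3,  70.8,  34.1, 230.4, 233.2]), array([445.8,   6.3, -21.1,  70.8,  33.8, 269. , 231.4])]
[array([ 568.4, -403. ,   -9.5,   70.1,   35. ,  382.5,  195.6])]
now [ 482.3 -388.6   60.7] [-179.8    0.4  169.7] w 55.8 t 36.27
0.3 1.07 3.82 -0.01 -0.01 0.04 1.07; 0.3 1.14 3.8 -0.01 -0.02 0.04 1.07; 0.3 1.21 3.78 -0.01 -0.01 0.04 1.08; 0.3 1.28 3.76 -0.01 -0.02 0.04 1.07; 0.3 1.35 3.73 -0.01 -0.01 0.04 1.08
0.3 1.42 3.71 0 -0.02 0.04 1.07; 0.3 1.48 3.68 0 -0.01 0.04 1.08; 0.3 1.55 3.65 0 -0.02 0.04 1.07; 0.3 1.62 3.62 0 -0.01 0.04 1.08; 0.3 1.7 3.59 0.01 -0.02 0.04 1.07
```

First block is flat at B. Next is done2, unmoved at (446,6).

>>> move_arm(targets="0.3 1.1 3.8 0 0 0 1.1; 0.3 1.15 3.8 0 0 0 1.1; 0.3 1.2 3.8 0 0 0 1.1; 0.3 1.3 3.75 0 0 0 1.1; 0.3 1.35 3.7 0 0 0 1.1")

```text
clock: 36.68
eef_pos: [459.7, -187.8, 56.5]
tool_rot: [3.141, -0.001, 2.865]
force: [0.7, 0.8, -0.4]
width: 55.3
gripper_force: 0.0
```

>>> move_arm(targets="0.3 1.4 3.7 0 0 0 1; 0.3 1.5 3.7 0 0 0 1; 0.3 1.55 3.65 0 0 0 1; 0.3 1.6 3.6 0 0 0 1; 0.3 1.7 3.6 0 0 0 1")

```text
clock: 37.1
eef_pos: [441.6, 9.5, 56.6]
tool_rot: [-3.141, -0.001, 2.778]
force: [0.9, 0.2, 0.0]
width: 55.5
gripper_force: 0.0
```

>>> move_arm(targets="0.3 0 0 0 0 0 0; 0.3 0 0 0 0 0 0; 0.3 0 0 0 0 0 0")

```text
clock: 37.35
eef_pos: [442.3, 7.7, 56.7]
tool_rot: [-3.141, -0.0, 2.78]
force: [-0.1, -0.8, -0.1]
width: 55.3
gripper_force: 0.0
```

Run:
```python
from h import *
w=snap('wrist','w12'); print(blocks(w,32,thr=110,amin=800))
plan([[445.8,6.5,-9,159,35],[445.8,6.5,-28,159,10]],.3)
```

```text
[array([620.6,  53. ,  12.9,  56. ,  32.4, 377.6, 363.8]), array([579.7, 144. ,  30.3, 100.4,  45.7, 457.9, 298.7]), array([536.1, 110.7, -88.9,  81.6,  16. , 422.3, 265.8]), array([444.3,   7.5, -20.7,  69.5,  33.4, 257.3, 207.3]), array([439.2, 143.8,   7.2,  70.5,  34.5, 437.7, 135.9])]
now [442.3   6.7  56.7] [-179.9   -0.   159.2] w 55.3 t 37.4
0.3 -0.17 0.06 3.29 -0.03 -0.01 0.09; 0.3 -0.16 0.05 3.28 -0.03 -0.01 0.08; 0.3 0 0 0.95 0 0 0; 0.3 0 0 0.95 0 0 0
```

>>> move_arm(targets="0.3 -0.2 0 3.3 0 0 0; 0.3 -0.1 0 3.3 0 0 0; 0.3 0 0 1.2 0 0 0; 0.3 0 0 0.7 0 0 0; 0.1 0 0 0 0 0 0")

```text
clock: 37.82
eef_pos: [441.8, 1.1, -9.0]
tool_rot: [-3.13, -0.005, 2.776]
force: [-0.7, -0.3, 0.7]
width: 46.9
gripper_force: 0.0
```

>>> move_arm(targets="-0.1 0 0 0 0 0 0; -0.18 0 0 0 0 0 0; -0.2 0 0 0 0 0 0; -0.21 0 0 0 0 0 0; -0.21 0 0 0 0 0 0")

```text
clock: 38.23
eef_pos: [443.1, 3.2, -7.0]
tool_rot: [-3.131, -0.002, 2.779]
force: [1.3, -1.1, 2.0]
width: 33.8
gripper_force: 2.3
```

>>> move_arm(targets="-0.225 0 0 0 0 0 0; -0.225 0 0 0 0 0 0")

```text
clock: 38.4
eef_pos: [443.2, 3.3, -7.0]
tool_rot: [-3.131, -0.002, 2.78]
force: [1.0, -1.8, 6.1]
width: 33.4
gripper_force: 8.2
```

Run:
```python
from h import *
plan([[445.8,6.5,52,159],[480,-180,56,164],[585.9,-307.9,56,169.7]],-.225); print(read_state()['gripper_force'])
```

```text
now [443.2   3.3  -7. ] [-1.794e+02 -1.000e-01  1.593e+02] w 33.4 t 38.4
-0.225 -0.06 0.17 -2.95 -0.31 -0.04 0.13; -0.225 -0.06 0.18 -2.96 -0.31 -0.05 0.13; -0.225 -1.98 -3.24 -0.08 0 0 -1; -0.225 -1.92 -3.27 -0.08 0 0 -1; -0.225 -1.86 -3.3 -0.08 0 0 -1
-0.225 -1.8 -3.34 -0.08 0 0 -1; -0.225 -1.75 -3.37 -0.08 0 0 -1; -0.225 -2.74 -1.87 0 0 0 -1.14; -0.225 -2.7 -1.93 0 0 0 -1.14; -0.225 -2.66 -1.98 0 0 0 -1.14
-0.225 -2.63 -2.04 0 0 0 -1.14; -0.225 -2.58 -2.09 0 0 0 -1.14
8.226707483700011
```

Run:
```python
from h import *
s=read_state(); print(s['qpos'].round(3), s['eef_pos'],s['tool_rot'])
```

```text
[ 0.032  0.727 -0.162  2.22   0.515  0.238  0.615] [443.1740934    3.26825597  -7.04382376] [-3.13078032e+00 -1.58806021e-03  2.77955167e+00]
```

Done2 is too close to the base: joint 6 is at its limit (0.238) and the arm stopped at z −7. I'll tilt the tool about its closing axis, which keeps the pads flat on the block's sides and moves the wrist outward.

```bash
sed -i "s/T=R.from_euler('xyz',\[np.pi,0,np.radians(w\[3\])\])/T=R.from_euler('xyz',[np.pi,0,np.radians(w[3])])*R.from_euler('y',w[5] if len(w)>5 else 0,degrees=True)/" h.py
cat >> h.py <<'E'
def tcp(x,y,zpad,yaw,tilt):
    "TCP for the pad centre (50 mm behind TCP) at x,y,zpad"
    T=R.from_euler('xyz',[np.pi,0,np.radians(yaw)])*R.from_euler('y',tilt,degrees=True)
    return np.array([x,y,zpad])+T.apply([0,0,50])
E
python3 - <<'E'
from h import *
a=tcp(445.5,6.5,72,159,14); b=tcp(445.5,6.5,23,159,14); print(a,b)
plan([[443.2,3.3,22,159.3],[*a,159,40,14]],.1)
E
```

```text
[434.20732268  10.83485268  23.48521369] [434.20732268  10.83485268 -25.51478631]
now [443.2   3.3  -7. ] [-1.794e+02 -1.000e-01  1.593e+02] w 33.4 t 38.4
0.1 0 -0.03 -2.9 -0.62 -0.09 -0.04; 0.1 0.37 0.13 -0.05 -0.01 4.67 0.1; 0.1 0.37 0.13 -0.02 -0.01 4.66 0.1; 0.1 0.38 0.13 0.01 -0.02 4.67 0.1
```

>>> move_arm(targets="0 0 0 0 0 0 0; 0.1 0 0 0 0 0 0; 0.1 0 0 -3 -0.6 0 0; 0.1 0.4 0.1 0 0 4.7 0; 0.1 0.4 0.1 0 0 4.7 0")

```text
clock: 38.82
eef_pos: [435.3, 9.7, 24.7]
tool_rot: [3.14, -0.169, 2.783]
force: [-0.1, -0.6, -1.5]
width: 46.7
gripper_force: 0.0
```

>>> move_arm(targets="0.2 0.4 0.1 0 0 4.7 0; 0.2 0 0 0 0 0 0; 0.2 0 0 0 0 0 0; 0.2 0 0 0 0 0 0")

```text
clock: 39.15
eef_pos: [431.3, 11.1, 23.1]
tool_rot: [-3.141, -0.249, 2.78]
force: [-0.5, 0.8, -0.8]
width: 51.2
gripper_force: 0.0
```

Run:
```python
from h import *
w=snap('wrist','w13'); print(blocks(w,32,thr=110,amin=800))
plan([[434.2,10.8,-24,159,12,14]],.2); print(read_state()['qpos'].round(2))
```

```text
[array([561.6, 124.2, -18.3,  29.5,  27.5, 495.9, 342.8]), array([538.3, 128.3, -83.5,  40.9,  14.3, 484.4, 309.6]), array([443.7,   4.1, -20.7,  70.4,  34.5, 252.7, 243.7]), array([439.4, 144. ,   7.3,  70.4,  34.5, 458.4, 160.5])]
now [431.2  11.3  23.4] [-179.9  -14.3  159.3] w 51.3 t 39.2
0.2 -0.37 0.02 1.13 -0.04 -0.07 0.08; 0.2 -0.36 0.02 1.13 -0.04 -0.07 0.09; 0.2 -0.36 0.01 1.13 -0.04 -0.07 0.08; 0.2 -0.36 0.02 1.13 -0.03 -0.07 0.09
[ 0.29  0.77 -0.46  2.01  0.34  0.68  0.83]
```

>>> move_arm(targets="0.2 -0.35 -0.1 1.1 0 0 0; 0.2 -0.35 0 1.1 0 0 0; 0.2 -0.35 0 1.1 0 0 0; 0.2 -0.35 0 1.1 0 0 0; 0.2 0 0 0 0 0 0")

```text
clock: 39.62
eef_pos: [433.3, 9.0, -25.0]
tool_rot: [-3.14, -0.252, 2.78]
force: [-0.7, 0.3, 0.1]
width: 51.3
gripper_force: 0.0
```

>>> move_arm(targets="-0.1 0 0 0 0 0 0; -0.18 0 0 0 0 0 0; -0.2 0 0 0 0 0 0; -0.21 0 0 0 0 0 0; -0.21 0 0 0 0 0 0")

```text
clock: 40.03
eef_pos: [435.4, 9.1, -22.3]
tool_rot: [3.141, -0.248, 2.78]
force: [-0.2, -0.6, -1.6]
width: 33.4
gripper_force: 6.6
```

>>> move_arm(targets="-0.225 0 0 0 0 0 0; -0.225 0 0 0 0 0 0")

```text
clock: 40.2
eef_pos: [435.4, 9.0, -22.3]
tool_rot: [3.141, -0.248, 2.78]
force: [-0.2, -0.9, 1.8]
width: 33.4
gripper_force: 22.0
```

Run:
```python
from h import *
s=read_state(); p=s['eef_pos'];print(s['qpos'].round(2),s['gripper_force'],s['width'])
plan([[*p[:2],50,159,40,14.3],[480,-150,56,164,40,0],[585.9,-307.9,56,169.7,40,0]],-.225)
```

```text
[ 0.26  0.86 -0.42  2.01  0.38  0.59  0.81] 21.96670282864943 33.39654117052739
now [435.4   9.  -22.3] [180.  -14.2 159.3] w 33.4 t 40.2
-0.225 0.89 0 -3.51 -0.02 0.04 0.13; -0.225 0.89 0 -3.5 -0.03 0.04 0.13; -0.225 -1.88 -2.65 -0.6 0.13 -2.86 -1; -0.225 -1.86 -2.68 -0.51 0.12 -2.86 -0.99; -0.225 -1.84 -2.72 -0.41 0.13 -2.86 -1
-0.225 -1.81 -2.75 -0.31 0.12 -2.85 -0.99; -0.225 -1.78 -2.78 -0.21 0.13 -2.86 -1; -0.225 -2.91 -2.45 0 0 0 -1.14; -0.225 -2.86 -2.51 0 0 0 -1.14; -0.225 -2.8 -2.57 0 0 0 -1.14
-0.225 -2.76 -2.62 0 0 0 -1.14; -0.225 -2.7 -2.67 0 0 0 -1.14
```

The block is flat in a tilted tool, so I'll keep the tilt through placement.

Run:
```python
from h import *
s=read_state(); p=s['eef_pos']; t=tcp(586,-308,70,169.7,14.2); print(t)
plan([[*p[:2],50,159.3,40,14.2],[470,-150,56,164,40,14.2],[t[0],t[1],56,169.7,40,14.2]],-.225)
```

```text
[ 573.93228667 -305.8069248    21.52773251]
now [435.4   9.  -22.3] [180.  -14.2 159.3] w 33.4 t 40.2
-0.225 0.89 0 -3.51 0.01 -0.01 -0.02; -0.225 0.89 0 -3.5 0.02 -0.01 -0.01; -0.225 -1.69 -2.73 -0.55 0.23 0 -0.91; -0.225 -1.65 -2.76 -0.54 0.23 0 -0.91; -0.225 -1.6 -2.79 -0.53 0.23 0 -0.91
-0.225 -1.56 -2.81 -0.52 0.23 0 -0.91; -0.225 -1.51 -2.84 -0.51 0.23 0 -0.92; -0.225 -2.77 -2.42 -0.7 0.28 0 -1.1; -0.225 -2.72 -2.48 -0.69 0.28 0 -1.11; -0.225 -2.67 -2.53 -0.67 0.28 0 -1.1
-0.225 -2.63 -2.59 -0.66 0.28 0 -1.11; -0.225 -2.57 -2.65 -0.66 0.28 0 -1.1
```

>>> move_arm(targets="-0.225 0.5 0 -2 0 0 0; -0.225 0.75 0 -3 0 0 0; -0.225 0.5 0 -2 0 0 0; -0.225 -1.7 -2.7 -0.5 0.2 0 -0.9; -0.225 -1.65 -2.8 -0.5 0.2 0 -0.9")

```text
clock: 40.62
eef_pos: [450.3, -53.7, 52.7]
tool_rot: [3.139, -0.246, 2.818]
force: [1.5, -0.8, -1.8]
width: 33.7
gripper_force: 22.0
```

>>> move_arm(targets="-0.225 -1.6 -2.8 -0.5 0.2 0 -0.9; -0.225 -1.6 -2.8 -0.5 0.2 0 -0.9; -0.225 -1.5 -2.8 -0.5 0.2 0 -0.9; -0.225 -2.8 -2.4 -0.7 0.3 0 -1.1; -0.225 -2.7 -2.5 -0.7 0.3 0 -1.1")

```text
clock: 41.03
eef_pos: [511.0, -214.3, 54.0]
tool_rot: [3.14, -0.25, 2.901]
force: [1.4, 0.5, -0.7]
width: 33.6
gripper_force: 21.9
```

>>> move_arm(targets="-0.225 -2.7 -2.5 -0.7 0.3 0 -1.1; -0.225 -2.6 -2.6 -0.7 0.3 0 -1.1; -0.225 -2.6 -2.65 -0.7 0.3 0 -1.1; -0.225 0 0 0 0 0 0; -0.225 0 0 0 0 0 0")

```text
clock: 41.45
eef_pos: [574.1, -307.9, 53.5]
tool_rot: [3.142, -0.249, 2.956]
force: [0.2, 1.6, -0.2]
width: 33.6
gripper_force: 22.0
```

>>> move_arm(targets="-0.225 0 0 0 0 0 0; -0.225 0 0 0 0 0 0")

```text
clock: 41.62
eef_pos: [573.5, -304.1, 54.4]
tool_rot: [3.14, -0.25, 2.962]
force: [0.0, -0.9, -0.9]
width: 33.4
gripper_force: 22.0
```

Run:
```python
from h import *
t=snap('wrist','w14'); s=read_state(); print(s['gripper_force'],s['width'])
plan([[574,-306,2,169.7,30,14.2],[574,-306,-17.5,169.7,10,14.2]],-.225)
crop('w14',0,0,512,384,1.5,'w14b')
```

```text
21.970560969784856 33.460351470192634
now [ 573.6 -304.2   54.6] [179.9 -14.3 169.7] w 33.5 t 41.67
-0.225 -0.68 -0.09 2.54 0.05 -0.06 0.01; -0.225 -0.69 -0.09 2.54 0.04 -0.05 0; -0.225 -0.24 0 0.95 0 0 0; -0.225 -0.23 0 0.94 0 0 0
```

View pics/w14b.png

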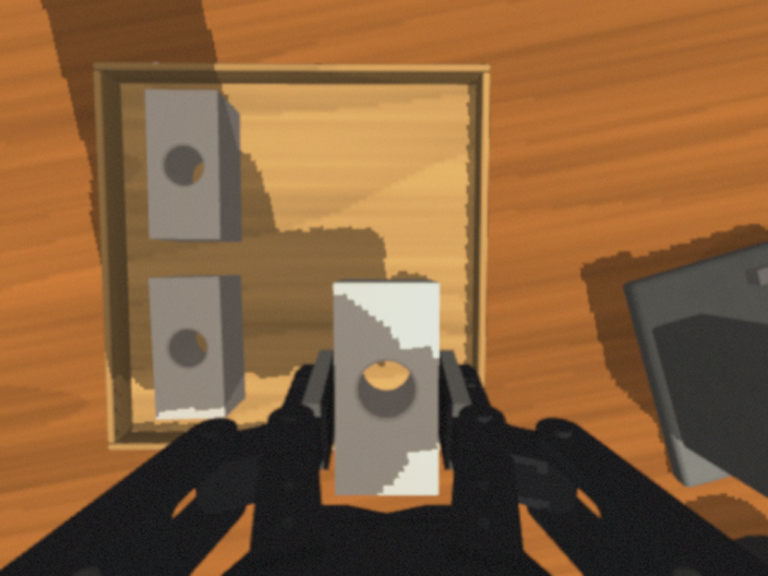

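The held block is above the tray, and the other two lie flat in the left column at (184,165) and (188,347). Now I'll lower it to A.

>>> move_arm(targets="-0.225 -0.7 -0.1 2.5 0 0 0; -0.225 -0.7 -0.1 2.5 0 0 0; -0.225 -0.25 0 1 0 0 0; -0.225 -0.25 0 0.9 0 0 0; -0.225 0 0 0 0 0 0")

```text
clock: 42.08
eef_pos: [574.8, -307.2, -17.6]
tool_rot: [3.14, -0.25, 2.961]
force: [0.2, -0.1, -0.5]
width: 33.5
gripper_force: 22.4
```

>>> move_arm(targets="-0.225 0 0 0 0 0 0; -0.225 0 0 0 0 0 0")

```text
clock: 42.25
eef_pos: [575.9, -308.0, -16.1]
tool_rot: [3.141, -0.247, 2.96]
force: [-0.6, 0.1, -0.4]
width: 33.5
gripper_force: 22.4
```

>>> move_arm(targets="-0.1 0 0 0 0 0 0; 0.05 0 0 0 0 0 0; 0.05 0 0 0 0 0 0; 0.05 0.5 0 -2 0 0 0; 0.1 0.75 0 -3 0 0 0")

```text
clock: 42.67
eef_pos: [572.7, -307.3, 32.2]
tool_rot: [3.14, -0.255, 2.96]
force: [-0.3, 0.1, -0.7]
width: 46.9
gripper_force: 0.0
```

>>> move_arm(targets="0.2 0.75 0 -3 0 0 0; 0.2 0 0 0 0 0 0; 0.2 0 0 0 0 0 0")

```text
clock: 42.92
eef_pos: [577.3, -308.8, 67.9]
tool_rot: [-3.141, -0.244, 2.959]
force: [0.1, -0.3, -0.3]
width: 51.1
gripper_force: 0.0
```

Run:
```python
from h import *
t=snap('top','t15'); print(blocks(t,32,(215,200,310,260),amin=60)); print(blocks(t,36,(320,170,400,250),amin=60))
a=tcp(440.5,143.3,72,187.3,14); print(a)
plan([[480,-150,62,180,40,14.2],[a[0],a[1],a[2]+25,187.3,40,14.2]],.2)
```

```text
[array([441. , 143. ,   7.3,  70.8,  34.1, 230.4, 233.2])]
[]
[428.50195081 141.76301445  23.48521369]
now [ 575.8 -308.5   66.2] [-180.   -14.2  169.6] w 51.2 t 42.97
0.2 2.36 2.77 0.68 0.51 0.01 -2.02; 0.2 2.26 2.86 0.66 0.51 0.01 -2.02; 0.2 2.16 2.94 0.63 0.51 0 -2.02; 0.2 2.06 3.02 0.61 0.51 0.01 -2.02; 0.2 1.95 3.1 0.59 0.51 0 -2.03
0.2 0.58 3.65 0.32 0.22 0 -0.88; 0.2 0.53 3.66 0.31 0.22 0 -0.89; 0.2 0.47 3.66 0.29 0.23 0 -0.88; 0.2 0.41 3.67 0.28 0.22 0 -0.89; 0.2 0.36 3.68 0.26 0.23 0 -0.88
0.2 0.3 3.69 0.25 0.22 0 -0.89; 0.2 0.24 3.69 0.24 0.23 0 -0.88; 0.2 0.19 3.7 0.22 0.22 0 -0.89
```

>>> move_arm(targets="0.2 2.4 2.8 0.7 0.5 0 -2; 0.2 2.3 2.9 0.65 0.5 0 -2; 0.2 2.2 2.9 0.6 0.5 0 -2; 0.2 2.1 3 0.6 0.5 0 -2; 0.2 1.95 3.1 0.6 0.5 0 -2")

```text
clock: 43.38
eef_pos: [475.9, -148.1, 61.0]
tool_rot: [3.139, -0.251, 3.141]
force: [0.2, 0.5, 0.4]
width: 51.2
gripper_force: 0.0
```

>>> move_arm(targets="0.2 0.6 3.6 0.3 0.2 0 -0.9; 0.2 0.5 3.7 0.3 0.2 0 -0.9; 0.2 0.5 3.7 0.3 0.2 0 -0.9; 0.2 0.4 3.7 0.3 0.2 0 -0.9; 0.2 0.4 3.7 0.25 0.2 0 -0.9")

```text
clock: 43.8
eef_pos: [444.4, 35.0, 53.3]
tool_rot: [3.138, -0.251, -3.062]
force: [0.9, 0.0, 0.2]
width: 51.4
gripper_force: 0.0
```

>>> move_arm(targets="0.2 0.3 3.7 0.25 0.2 0 -0.9; 0.2 0.2 3.7 0.2 0.2 0 -0.9; 0.2 0.2 3.7 0.2 0.2 0 -0.9; 0.2 0 0 0 0 0 0; 0.2 0 0 0 0 0 0")

```text
clock: 44.22
eef_pos: [425.5, 145.9, 49.4]
tool_rot: [3.135, -0.25, -3.008]
force: [-0.3, -1.3, 0.2]
width: 51.4
gripper_force: 0.0
```

>>> move_arm(targets="0.2 0 0 0 0 0 0; 0.2 0 0 0 0 0 0")

```text
clock: 44.38
eef_pos: [426.9, 141.6, 49.5]
tool_rot: [3.138, -0.25, -3.016]
force: [0.1, -0.2, 0.3]
width: 51.2
gripper_force: 0.0
```

Run:
```python
from h import *
w=snap('wrist','w16'); print(blocks(w,32,thr=110,amin=800)); print(read_state()['qpos'].round(2))
plan([[428.5,141.8,0,187.3,30,14.2],[428.5,141.8,-24,187.3,12,14.2]],.2)
```

```text
[array([475.5, 303.6,   9.5,  96.7,  68.3, 474.7, 292.3]), array([439.3, 144.4,   7.3,  69.9,  34. , 258.3, 233.2])]
[ 0.04  0.77 -0.59  1.93  0.43  0.82  0.9 ]
now [427.1 141.6  49.6] [ 179.8  -14.3 -172.8] w 51.4 t 44.43
0.2 -0.68 -0.01 2.39 0.13 -0.04 -0.07; 0.2 -0.68 0 2.39 0.13 -0.04 -0.07; 0.2 -0.29 0 1.16 0 0 0; 0.2 -0.3 0 1.16 0 0 0
```

>>> move_arm(targets="0.2 -0.7 0.1 2.4 0.1 0 0; 0.2 -0.7 0 2.4 0.1 0 0; 0.2 -0.3 0 1.2 0 0 0; 0.2 -0.3 0 1.1 0 0 0; 0.2 0 0 0 0 0 0")

```text
clock: 44.85
eef_pos: [427.8, 143.8, -25.2]
tool_rot: [3.141, -0.251, -3.015]
force: [-0.5, -1.2, 1.1]
width: 51.0
gripper_force: 0.0
```

>>> move_arm(targets="-0.1 0 0 0 0 0 0; -0.18 0 0 0 0 0 0; -0.2 0 0 0 0 0 0; -0.21 0 0 0 0 0 0; -0.21 0 0 0 0 0 0")

```text
clock: 45.27
eef_pos: [429.5, 145.1, -22.8]
tool_rot: [3.14, -0.247, -3.014]
force: [0.2, -1.3, 5.5]
width: 33.9
gripper_force: 7.0
```

>>> move_arm(targets="-0.225 0 0 0 0 0 0; -0.225 0 0 0 0 0 0")

```text
clock: 45.43
eef_pos: [429.5, 145.0, -22.7]
tool_rot: [3.14, -0.247, -3.014]
force: [1.1, -0.2, 5.9]
width: 33.8
gripper_force: 22.1
```

Run:
```python
from h import *
s=read_state(); p=s['eef_pos']; t=tcp(497.3,-291.7,70,169.7,14.2); print(t,s['qpos'].round(2),s['gripper_force'],s['width'])
plan([[*p[:2],50,187,40,14.2],[t[0],t[1],56,169.7,40,14.2]],-.225)
```

```text
[ 485.23228667 -289.5069248    21.52773251] [-0.02  0.89 -0.51  1.95  0.52  0.69  0.84] 22.13752280920744 33.75845605690615
now [429.5 145.  -22.7] [ 179.9  -14.1 -172.7] w 33.8 t 45.43
-0.225 0.89 0.01 -3.53 0 0.03 0.16; -0.225 0.89 0 -3.52 0 0.03 0.15; -0.225 -0.01 -3.98 -0.06 -0.39 0 1.53; -0.225 -0.11 -3.98 -0.09 -0.39 0 1.52; -0.225 -0.22 -3.98 -0.11 -0.38 0 1.53
-0.225 -0.33 -3.97 -0.14 -0.39 0 1.52; -0.225 -0.43 -3.96 -0.17 -0.38 0 1.53; -0.225 -0.53 -3.94 -0.19 -0.39 0 1.52; -0.225 -0.64 -3.92 -0.22 -0.38 0 1.53; -0.225 -0.74 -3.91 -0.24 -0.39 0 1.52
-0.225 -0.85 -3.88 -0.27 -0.38 0 1.53; -0.225 -0.95 -3.86 -0.3 -0.39 0 1.52; -0.225 -1.06 -3.82 -0.32 -0.38 0 1.53
```

>>> move_arm(targets="-0.225 0.5 0 -2 0 0 0; -0.225 0.75 0 -3 0 0 0; -0.225 0.5 0 -2 0 0 0; -0.225 0 -4 -0.1 -0.4 0 1.5; -0.225 -0.1 -4 -0.1 -0.4 0 1.5")

```text
clock: 45.85
eef_pos: [441.4, 68.1, 51.8]
tool_rot: [3.136, -0.243, -3.062]
force: [1.7, -1.2, -1.1]
width: 34.0
gripper_force: 22.1
```

>>> move_arm(targets="-0.225 -0.2 -4 -0.1 -0.4 0 1.5; -0.225 -0.3 -4 -0.15 -0.4 0 1.5; -0.225 -0.45 -4 -0.2 -0.4 0 1.5; -0.225 -0.55 -3.9 -0.2 -0.4 0 1.5; -0.225 -0.65 -3.9 -0.2 -0.4 0 1.5")

```text
clock: 46.27
eef_pos: [466.6, -134.0, 52.8]
tool_rot: [3.137, -0.248, 3.079]
force: [1.1, 0.2, 0.1]
width: 33.7
gripper_force: 22.1
```

>>> move_arm(targets="-0.225 -0.75 -3.9 -0.25 -0.4 0 1.5; -0.225 -0.85 -3.9 -0.3 -0.4 0 1.5; -0.225 -0.95 -3.9 -0.3 -0.4 0 1.5; -0.225 -1.1 -3.8 -0.3 -0.4 0 1.5; -0.225 0 0 0 0 0 0")

```text
clock: 46.68
eef_pos: [487.6, -302.4, 53.4]
tool_rot: [-3.138, -0.246, 2.957]
force: [-0.6, -1.8, -0.8]
width: 33.4
gripper_force: 22.1
```

>>> move_arm(targets="-0.225 0 0 0 0 0 0; -0.225 0 0 0 0 0 0; -0.225 0 0 0 0 0 0")

```text
clock: 46.93
eef_pos: [488.8, -288.1, 54.0]
tool_rot: [3.134, -0.249, 2.975]
force: [-0.3, 0.0, -0.3]
width: 33.7
gripper_force: 22.1
```

Run:
```python
from h import *
s=read_state(); print(s['gripper_force'],s['width'])
plan([[484.5,-289,2,169.7,30,14.2],[484.5,-289,-17.5,169.7,10,14.2]],-.225)
```

```text
22.118895328603685 33.674046529825745
now [ 488.8 -288.1   54. ] [179.6 -14.3 170.5] w 33.7 t 46.93
-0.225 -0.44 -0.1 2.57 0.11 -0.04 0.38; -0.225 -0.44 -0.09 2.57 0.12 -0.05 0.38; -0.225 -0.24 0 0.95 0 0 0; -0.225 -0.24 0 0.94 0 0 0
```

>>> move_arm(targets="-0.225 -0.45 -0.1 2.6 0.1 0 0.4; -0.225 -0.45 -0.1 2.6 0.1 0 0.4; -0.225 -0.25 0 0.9 0 0 0; -0.225 -0.25 0 0.9 0 0 0; -0.225 0 0 0 0 0 0")

```text
clock: 47.35
eef_pos: [484.8, -290.1, -18.0]
tool_rot: [-3.141, -0.25, 2.96]
force: [0.8, -0.2, -1.0]
width: 33.5
gripper_force: 22.5
```

>>> move_arm(targets="-0.225 0 0 0 0 0 0; -0.225 0 0 0 0 0 0")

```text
clock: 47.52
eef_pos: [485.6, -291.2, -16.6]
tool_rot: [-3.14, -0.248, 2.959]
force: [-0.2, -0.0, -0.8]
width: 33.5
gripper_force: 22.5
```

>>> move_arm(targets="-0.1 0 0 0 0 0 0; 0.05 0 0 0 0 0 0; 0.05 0 0 0 0 0 0; 0.05 0.5 0 -2 0 0 0; 0.1 0.75 0 -3 0 0 0")

```text
clock: 47.93
eef_pos: [482.5, -290.6, 32.5]
tool_rot: [3.142, -0.255, 2.958]
force: [0.7, 0.2, 0.4]
width: 46.7
gripper_force: 0.0
```

>>> move_arm(targets="0.2 0.75 0 -3 0 0 0; 0.2 0 3 -2 0 0 0; 0.2 0 4 0 0 0 0; 0.2 0 4 0 0 0 0; 0.2 0 4 0 0 0 0")

```text
clock: 48.35
eef_pos: [517.7, -143.7, 85.2]
tool_rot: [-3.14, -0.247, 2.956]
force: [-0.2, -0.8, -0.9]
width: 51.4
gripper_force: 0.0
```

>>> move_arm(targets="0.2 0 4 0 0 0 0; 0.2 0 4 0 0 0 0; 0.2 0 2 0 0 0 0; 0.2 0 0 0 0 0 0; 0.2 0 0 0 0 0 0")

```text
clock: 48.77
eef_pos: [535.6, -45.0, 84.4]
tool_rot: [-3.14, -0.249, 2.961]
force: [-0.4, -0.5, -0.4]
width: 51.2
gripper_force: 0.0
```

Run:
```python
from h import *
t=snap('top','t17'); a=snap('side','s17')
print(blocks(t,36,(320,170,400,250),amin=60)); print(blocks(t,36,(155,175,205,245),amin=60)); print(blocks(t,32,(215,200,320,260),amin=60)); print(read_state()['eef_pos'],read_state()['force'])
d=t;P=lambda u,v,z:p2w(d,u,v,z)
crop('t17',150,150,260,120,3,'t17b')
```

```text
[array([ 569.3, -403.3,   -8.5,   68.6,   34.8,  383.1,  195. ])]
[array([579.2, 339.1,   1.6,  72.7,  32.2, 175.3, 194.9])]
[]
[535.16936161 -48.24421828  84.00031033] [ 0.38047624 -0.0745106  -0.51071507]
```

View pics/t17b.png

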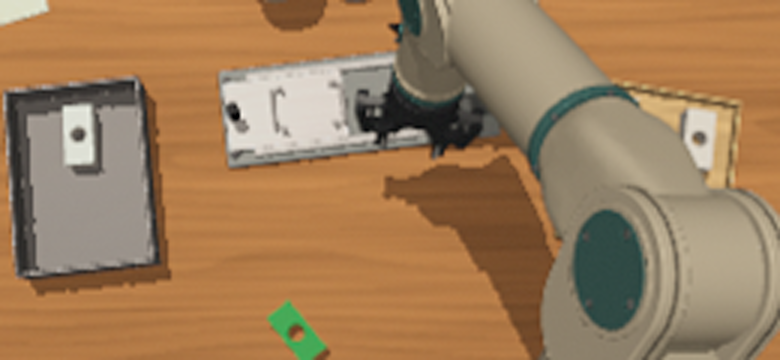

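The bin still holds one blank at (79,134) and the bench is clear of done blocks. The arm hides part of the tray, so I'll move it aside and check by measurement.

>>> move_arm(targets="0.2 3.5 0 -1 0 0 0; 0.2 3.5 2 -1 0 0 0; 0.2 1 4 0 0 0 0; 0.2 0 4 0 0 0 0; 0.2 0 4 0 0 0 0")

```text
clock: 49.28
eef_pos: [489.8, 103.0, 123.6]
tool_rot: [-3.138, -0.248, 2.953]
force: [1.7, -0.6, -0.8]
width: 51.3
gripper_force: 0.0
```

>>> move_arm(targets="0.2 0 4 0 0 0 0; 0.2 0 4 0 0 0 0; 0.2 0 4 0 0 0 0; 0.2 0 0 0 0 0 0; 0.2 0 0 0 0 0 0")

```text
clock: 49.7
eef_pos: [511.5, 223.7, 122.7]
tool_rot: [-3.141, -0.249, 2.96]
force: [0.4, -1.4, -0.5]
width: 51.0
gripper_force: 0.0
```

Run:
```python
from h import *
t=snap('top','t18'); s=snap('side','s18')
for o in blocks(t,36,(320,160,410,260),amin=60): 
    v=R.from_euler('z',10.3,degrees=True).apply([o[0]-533,o[1]+347,0])[:2]; print(o,'tray',v.round())
print(blocks(s,36,(280,260,420,380),amin=60)); print(read_state()['eef_pos'])
g=t['color'][:,:,:].astype(int).max(2)<45; n=lambda u,v,r:(np.argwhere(g[v-r:v+r,u-r:u+r]).mean(0)+[v-r,u-r])
for q in([631,-128,206],[603.5,156,70]):
    u,v=w2p(t,q).round().astype(int); c=n(u,v,7); print(q,(u,v),c,p2w(t,c[1],c[0],q[2]-8).round(1))
```

```text
[ 480.9 -386.7  -10.9   69.8   34.9  379.6  220.1] tray [-44. -48.]
[ 496.6 -293.2  -10.2   70.4   34.2  353.2  215.8] tray [-45.  46.]
[ 568.4 -403.2   -9.5   70.1   35.3  382.6  195.6] tray [ 45. -49.]
[ 587.  -309.9  -10.2   70.3   34.1  356.4  191. ] tray [46. 46.]
[array([ 480.3, -387.4,  -11.3,   73.6,   36.7,  336. ,  351.5]), array([ 567.3, -403.8,   -9.5,   72.1,   36.2,  365.5,  339.3]), array([ 495.4, -294.9,  -10.1,   71.9,   37.6,  319.5,  318.8]), array([ 586.9, -312.1,  -10.1,   73.7,   36.9,  349. ,  307.3])]
[511.82769074 219.64360463 122.26775776]
[631, -128, 206] (np.int64(312), np.int64(168)) [170.5        311.66666667] [ 625.8 -126.9  198. ]
[603.5, 156, 70] (np.int64(226), np.int64(186)) [nan nan] [nan nan nan]<stdin>:6: RuntimeWarning: Mean of empty slice.
  ret = um.true_divide(
```

```bash
python3 -c "
from h import *
print(order.finish_job())"
```

```text
the job is handed in; nothing more can be done
None
```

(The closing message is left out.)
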